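Turn ground cover plates and pack them between cork

ROBOT

A 6-joint arm with a two-finger parallel gripper is mounted at the origin on a cart in front of the work surface, level with it; the furniture and walls round the work are solid. World frame = base frame: x ahead of the robot, y to its left, z up, the work surface at z = 0. Lengths are in m, angles in rad, forces in N, time in s.
With the tool pointing down it reaches from about 0.35 to 0.85 m from the base axis. Payload 8.1 kg.
Tool frame: the origin (TCP) lies on the centre line of the jaws, within the pads' length; the fingertips stand 22 mm ahead of it and the grasp point (between the pads) lies 3 mm ahead of it (bot.tip_extent is the distance from the TCP to the fingertips, in m); z points along the fingers, y is the direction in which the jaws open and shut (so a half turn about z gives the same grasp; the last joint's range is limited). The gripper opens to 85 mm and grips with 20 to 120 N. Pads are 22 mm wide; open, the fingers measure 114 mm over their backs; the gripper's body (76 mm by 85 mm) begins 54 mm behind the grasp point. The pads swing forward as they close: fully open they stand 13 mm farther back than shut.
Start: joints at [1.066, 0.13, 1.488, -0, 1.523, -0.085], TCP at [0.245, 0.548, 0.253] pointing down, gripper open.
Joint ranges: [-2.96, 2.96], [-0.89, 2.26], [0.02, 2.5], [-1.34, 4.48], [0, 2.73], [-2.66, 2.66]. Speed limits (rad/s): [2.39, 2.39, 2.79, 3.14, 3.14, 3.14].

INTERFACE

Orientations are given as a unit quaternion [w, x, y, z].
In Python, from plant import telemetry, vision, ticket, bot gives the robot as it stands.
- The arm moves only by the tool apply_moves, never from a script. Its argument "series" is one flat list of numbers, 5 for each row, row after row: the opening, from 0 (shut) to 1 (fully open), then the shift along the tool's x, y, z in m, then the turn about the tool's z in rad. A call has 1 to 10 rows; each row shifts and turns the commanded pose from where the row before left it, along the tool's axes as they then stand; what a row does not reach is not made up. A row lasts 1/8 s, in which the tool goes at most 62.5 mm and 10.7 degrees, less where a joint would pass 70% of its speed; a pose out of reach is approached as far as the arm can. A call with a gripper value outside its range is refused whole. The fingers move at their own pace and stop on an object; "newtons" is the grip in N (left out, the last holds). Time passes only in rows, so rows that do not move let the fingers close. It gives the time, the measured TCP pose, the force and the opening at its end, in the units of the state.
- telemetry.state(): the state, without advancing time (a new reading comes with each control period).
- vision.camera(name): name is "scene" or "side" or "wrist"; returns (picture, depth): 400x640x3 uint8, blue, green, red; 400x640 float32, m along the optical axis (not along the pixel's ray), 0 where there is no reading.
- vision.camera_model(name): a dict with "intrinsics" (3x3 intrinsics, pixels), "eye" and "rotation" of the camera in the world; the wrist camera has in their place "hand_eye" (4x4, takes a point from camera to tool coordinates, whose origin is the TCP and whose axes are the flange's). Camera axes: x right, y down, z forward; pixel columns grow to the right and rows downward; lengths in m; the calibration is good to about 2 mm. A picture is of the moment at which its call begins: read the wrist's pose just before it. camera_model takes no time and is no camera call.
- ticket.close_job(): hands the job in, once; it reports no verdict.
The state is a dict: "time_s": time; "joint_positions": joint angles; "dq": joint speeds; "joint_efforts": joint torques, N m; "position": TCP position; "eef_rot": TCP orientation; "wrist_force": force on the tool from outside, world axes, zero at the start; "torque": the same for the moment, N m; "finger_gap": finger opening in m.
Only numpy, scipy, OpenCV 4.12 (cv2) and the standard library are available. Lean on these libraries where they do the work, as an engineer would, in place of code of your own. Each camera call takes 0.05 s, during which the arm holds its last target. There are 200 camera calls.

TASK

The bronze cover plates on the bench lie with their freshly ground face up. Turn them over on the turnover stand (a plate let go over its tipping edge flips into the catch tray) and stack them all in the magazine, ground face down, with a cork sheet between every plate and the next so that the ground faces are not scratched. Leave the mug and the bottle where they stand.

Things in the scene. Friction and masses are not known exactly. Their poses are not given: they have to be found in the camera images.
- plate_a_mid (a point): Square cast bronze cover plate, 58 x 58 x 8 mm, about 0.2 kg; one face is ground flat and plain (only four screw holes), the other has a raised rim 8 mm wide with a middle boss and ribs. Point: the plate's middle, half-way through its thickness; z points out of the ground face (up at the start), x and y run along the sides. May be absent.
- plate_b_mid (a point): Square cast bronze cover plate, 58 x 58 x 8 mm, about 0.2 kg; one face is ground flat and plain (only four screw holes), the other has a raised rim 8 mm wide with a middle boss and ribs. Point: the plate's middle, half-way through its thickness; z points out of the ground face (up at the start), x and y run along the sides. May be absent.
- plate_c_mid (a point): Square cast bronze cover plate, 58 x 58 x 8 mm, about 0.2 kg; one face is ground flat and plain (only four screw holes), the other has a raised rim 8 mm wide with a middle boss and ribs. Point: the plate's middle, half-way through its thickness; z points out of the ground face (up at the start), x and y run along the sides. May be absent.
- plate_d_mid (a point): Square cast bronze cover plate, 58 x 58 x 8 mm, about 0.2 kg; one face is ground flat and plain (only four screw holes), the other has a raised rim 8 mm wide with a middle boss and ribs. Point: the plate's middle, half-way through its thickness; z points out of the ground face (up at the start), x and y run along the sides. May be absent.
- cork_a_mid (a point): Square stiff cork separator sheet, 58 x 58 x 5 mm, about 0.03 kg, lying flat on the bench. The point is the middle of the sheet, half-way through its thickness; x and y run along the sides.
- cork_b_mid (a point): Square stiff cork separator sheet, 58 x 58 x 5 mm, about 0.03 kg, lying flat on the bench. The point is the middle of the sheet, half-way through its thickness; x and y run along the sides.
- cork_c_mid (a point): Square stiff cork separator sheet, 58 x 58 x 5 mm, about 0.03 kg, lying flat on the bench. The point is the middle of the sheet, half-way through its thickness; x and y run along the sides.
- tip_edge (a point): Middle of the tipping edge of the turnover stand (see turnover_stand), at its top, 75 mm above the bench. x points back up the ramp, y along the edge, z up; the catch tray lies below, on the -x side. A plate let go level, 5 mm above the edge, sides parallel to it and middle 5 to 18 mm past it (on the -x side), tips off, turns over and lands in the tray.
- turnover_stand: Turnover stand, fixed: a plywood base, on it a small steel ramp, 120 mm wide and 55 mm deep, sloping down at 9 degrees to a rounded tipping edge (5 mm radius) 75 mm above the bench, and a railed, rubber-lined catch tray in front of and below the edge. Origin on the bench under the middle of the edge; x points back up the ramp (its far end is 9 mm higher than the edge), tray on the -x side.
- catch_floor (a point): Middle of the flat rubber floor of the catch tray, 65 mm from the tipping edge on its -x side, 13 mm above the bench; axes as for tip_edge. The floor is 120 mm wide along y and runs from the riser under the edge to an end rail 134 mm from it; side and end rails are 10 mm thick, tops 27 mm above the bench. A turned plate mostly rests 40 to 65 mm from the edge; if it lands unturned, drop it again.
- magazine_floor (a point): Stacking magazine, fixed: a wooden board 100 x 100 x 12 mm with four upright aluminium corner angles (legs 16 mm, 3 mm thick, tops 64 mm above the bench) round a 66 x 66 mm pocket; between them each side is open over 40 mm, for the fingers. Point: middle of the pocket's cork-lined floor, 14 mm above the bench; x and y run along the pocket's sides, z up. Plates go in with sides along x and y.
- tea_mug: Blue mug, 96 mm high, bystander; origin under its bottom.
- flux_bottle: Small white bottle with a blue cap, 84 mm high, bystander; origin under its bottom.
Mind the look-alikes: they are no part of the job. Leave any green look-alike of the part that bears plate_b_mid alone.

How it is judged:
By the outcome, as a careful person would: the job done as asked, in the order asked, and still so for the second after the job is handed in, with the robot touching nothing.
Of plate_a, plate_b, plate_c, plate_d only 3 to 4 are there at a start; the rules pass over those that are not, and their reading is None.
At some moment in a run one of plate_a, plate_b, plate_c, plate_d, cork_a, cork_b, cork_c may be knocked a few centimetres aside while the robot is not near it.
Once in a run the grip may slacken for a moment while it holds something.
It also fails if it takes over 210 s, if anything falls off the work surface, if the arm or the gripper's body presses on something with over 40 N, if the wrist force passes 120 N, or if a joint passes its speed limit or range.

## Working session

There is one attempt and no reset: what is moved stays moved. The work goes in short steps, Python scripts to look and compute and a tool call to move; the robot and the scene stay as the last step left them, time stands still between calls to the robot, and variables do not carry over. Pictures are saved under pics/ and viewed, about 12 in all and at most 16, crops included, and the job is handed in when it is done.

Besides the shell and the picture viewer there is one more tool, called in YAML: its name, and indented under it one key for each argument. apply_moves: Moves the arm, as the interface text tells. Its arguments: {"type":"object","properties":{"series":{"type":"array","items":{"type":"number"}},"newtons":{"type":"number"}},"required":["series"]}

```bash
ls; mkdir -p pics
python3 - <<'E'
from plant import telemetry, vision, ticket, bot
import cv2, numpy as np
print(telemetry.state()); print(bot.tip_extent)
for n in("scene","side","wrist"):
    m=vision.camera_model(n); print(n,{k:np.round(v,4).tolist() for k,v in m.items()})
    p,d=vision.camera(n); cv2.imwrite(f"pics/{n}0.png",p); np.save(f"pics/{n}0d.npy",d)
a=cv2.imread("pics/scene0.png");b=cv2.imread("pics/side0.png")
E
```

```text
pics
{'time_s': 0.0, 'joint_positions': array([ 1.06563039e+00,  1.31138556e-01,  1.48930133e+00, -5.80683689e-06,
        1.52299049e+00, -8.54252664e-02]), 'dq': array([-0.00021202,  0.00211406,  0.00176518,  0.00161667,  0.00133299,
        0.00188307]), 'joint_efforts': array([ 1.17314544e-04, -5.69402683e+01, -5.00551951e+01, -3.16190408e-04,
        1.52467604e-02, -1.87317340e-05]), 'position': array([0.24425995, 0.54746774, 0.25224578]), 'eef_rot': array([-2.64635758e-04,  2.08332857e-01,  9.78057553e-01, -8.79935841e-04]), 'wrist_force': array([-1.29918368, -0.2208258 ,  0.22909992]), 'torque': array([-0.024533  ,  0.01230103, -0.03073441]), 'finger_gap': 0.08517848527517442}
0.022
scene {'intrinsics': [[370.2709, 0.0, 314.7034], [0.0, 370.2709, 200.859], [0.0, 0.0, 1.0]], 'eye': [0.8973, -0.3362, 0.9195], 'rotation': [-0.2163, 0.8765, 0.4191, -0.0962]}
side {'intrinsics': [[415.8642, 0.0, 314.839], [0.0, 415.8642, 203.5478], [0.0, 0.0, 1.0]], 'eye': [-0.0004, -0.9953, 0.7995], 'rotation': [-0.4661, 0.8446, -0.2343, 0.1207]}
wrist {'intrinsics': [[311.4964, 0.0, 319.6354], [0.0, 311.4964, 198.3701], [0.0, 0.0, 1.0]], 'hand_eye': [[0.0007, -0.9607, -0.2777, 0.0703], [1.0, 0.0006, 0.0005, -0.0015], [-0.0004, -0.2777, 0.9607, -0.1206], [0.0, 0.0, 0.0, 1.0]]}
```

View pics/scene0.png

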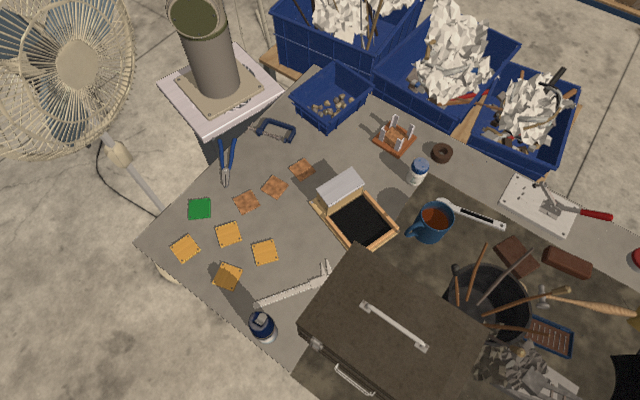

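View pics/side0.png

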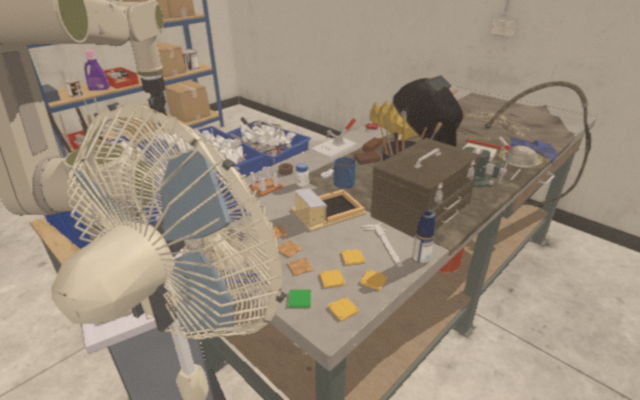

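The scene shows four yellow plates (px 184,249; 229,233; 264,252; 228,276), a green look-alike (200,208), corks (247,202; 274,187; 302,168), the stand (350,205), the magazine (395,137), the mug (435,220) and the bottle (419,170).

```bash
cat > h.py <<'E'
from plant import telemetry, vision, ticket, bot
import cv2, numpy as np
from scipy.spatial.transform import Rotation as R
def q2R(q): return R.from_quat(np.array(q)[[1,2,3,0]]).as_matrix()
def cam(n,save=None):
    s=telemetry.state(); m=vision.camera_model(n); p,d=vision.camera(n)
    if save: cv2.imwrite(f"pics/{save}.png",p)
    if n=="wrist":
        T=np.eye(4);T[:3,:3]=q2R(s["eef_rot"]);T[:3,3]=s["position"];T=T@m["hand_eye"];Rm,e=T[:3,:3],T[:3,3]
    else: Rm,e=q2R(m["rotation"]),np.array(m["eye"])
    return p,d,(np.array(m["intrinsics"]),Rm,e)
def ray(C,uv,z):
    K,Rm,e=C; uv=np.atleast_2d(uv).astype(float)
    v=np.c_[uv,np.ones(len(uv))]@np.linalg.inv(K).T@Rm.T
    return e+v*((z-e[2])/v[:,2])[:,None]
def pts(C,d):
    K,Rm,e=C; v,u=np.mgrid[:d.shape[0],:d.shape[1]]
    c=np.stack([(u-K[0,2])/K[0,0]*d,(v-K[1,2])/K[1,1]*d,d],-1)
    return c@Rm.T+e
RNG=dict(plate=((15,120,90),(32,255,255)),cork=((4,60,60),(14,200,255)),green=((50,120,50),(80,255,255)))
def find(p,C,kind,z,amin=150,amax=1e9,roi=None):
    hsv=cv2.cvtColor(p,cv2.COLOR_BGR2HSV); m=cv2.inRange(hsv,*map(np.array,RNG[kind]))
    m=cv2.morphologyEx(m,cv2.MORPH_CLOSE,np.ones((3,3)))
    out=[]
    for c in cv2.findContours(m,cv2.RETR_EXTERNAL,cv2.CHAIN_APPROX_NONE)[0]:
        if not amin<cv2.contourArea(c)<amax: continue
        w=ray(C,c[:,0],z)[:,:2]
        (x,y),(a,b),th=cv2.minAreaRect((w*1000).astype(np.float32))
        out.append((x/1000,y/1000,(th+45)%90-45,a,b,c[:,0].mean(0).round()))
    return out
def show(o):
    for r in o: print("x %.4f y %.4f yaw %.1f  %.0fx%.0f mm px %s"%r)
E
python3 - <<'E'
from h import *
s=telemetry.state();Rm=q2R(s["eef_rot"]);print(Rm.round(3))
for n in("scene","side"):
    p,d,C=cam(n)
    for k,z in(("plate",.008),("cork",.005)): print(n,k); show(find(p,C,k,z,100,1500))
    if n=="scene":
        P=pts(C,d); np.save("pics/P.npy",P)
        print("depth chk",P[233,229],P[202,247],P[222,365],P[187,345])
        cv2.imwrite("pics/crop1.png",cv2.resize(p[110:310,150:450],None,fx=2.66,fy=2.66,interpolation=cv2.INTER_CUBIC))
E
```

```text
[[-0.913  0.408 -0.001]
 [ 0.408  0.913 -0.001]
 [ 0.    -0.001 -1.   ]]
scene plate
x 0.5655 y -0.3340 yaw 30.9  59x59 mm px [227. 276.]
x 0.5724 y -0.2242 yaw -21.6  58x60 mm px [265. 252.]
x 0.4354 y -0.3796 yaw 1.8  61x58 mm px [185. 249.]
x 0.4710 y -0.2703 yaw -17.9  58x61 mm px [228. 234.]
x 0.6447 y -0.0391 yaw -3.7  14x105 mm px [337. 231.]
x 0.6923 y 0.0740 yaw -39.7  86x172 mm px [380. 221.]
scene cork
x 1.1150 y 0.1467 yaw 32.3  199x58 mm px [529. 332.]
x 1.0645 y 0.1786 yaw -22.5  193x11 mm px [516. 303.]
x 1.0896 y 0.3667 yaw 21.6  110x67 mm px [571. 264.]
x 0.9466 y 0.1682 yaw 22.5  13x179 mm px [476. 271.]
x 0.9805 y 0.2274 yaw -10.1  213x101 mm px [509. 267.]
x 0.7812 y 0.1933 yaw -2.1  55x71 mm px [434. 218.]
x 0.4204 y -0.1790 yaw -7.9  59x62 mm px [246. 202.]
x 0.4305 y -0.0899 yaw 16.4  61x61 mm px [274. 187.]
x 0.4331 y 0.0077 yaw -1.7  61x62 mm px [302. 169.]
x 0.6513 y 0.3757 yaw -30.3  59x72 mm px [442. 153.]
x 0.5224 y 0.2949 yaw 10.7  105x109 mm px [393. 138.]
x 0.5292 y 0.5523 yaw -31.5  147x36 mm px [450. 101.]
depth chk [ 0.46943043 -0.26685478  0.005287
[... 343 characters left out ...]
 y -0.2258 yaw -21.6  63x57 mm px [352. 257.]
x 0.4265 y -0.0938 yaw 16.6  51x50 mm px [290. 248.]
x 1.3544 y 0.5809 yaw -23.9  504x174 mm px [391. 121.]
side cork
x 0.4185 y -0.1787 yaw -8.1  65x64 mm px [300. 267.]
x 0.4286 y -0.0896 yaw 15.7  66x66 mm px [290. 247.]
x 1.1475 y -0.3721 yaw 6.3  228x52 mm px [522. 223.]
x 1.3096 y -0.2615 yaw 19.7  275x36 mm px [525. 194.]
x 0.5284 y 0.2981 yaw 5.5  112x121 mm px [265. 187.]
x 0.6583 y 0.3799 yaw -26.4  105x54 mm px [285. 169.]
x 1.5560 y 0.1049 yaw -24.8  150x194 mm px [491. 144.]
x 1.1143 y 0.3199 yaw 25.0  369x197 mm px [384. 149.]
x -0.0702 y 1.3785 yaw 2.9  150x649 mm px [ 70. 129.]
x 0.3226 y 2.2159 yaw -5.4  658x226 mm px [122.  79.]
```

View pics/crop1.png

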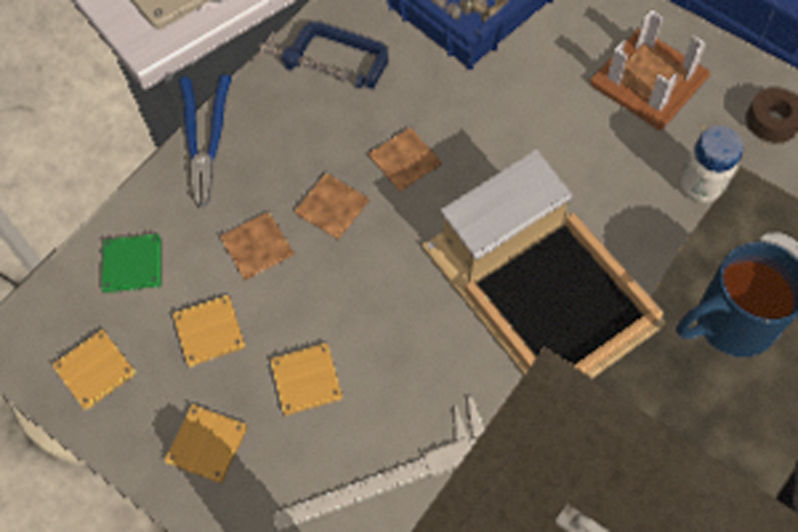

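Run:
```python
from h import *
p,d,C=cam("scene"); P=pts(C,d)
def rect(m,name,z=None):
    m=m.astype(np.uint8); n,l,st,_=cv2.connectedComponentsWithStats(m)
    i=1+st[1:,4].argmax(); q=P[l==i]
    if z is not None:
        c=cv2.findContours((l==i).astype(np.uint8),cv2.RETR_EXTERNAL,cv2.CHAIN_APPROX_NONE)[0][0]; xy=ray(C,c[:,0],z)
    else: xy=q
    r=cv2.minAreaRect((xy[:,:2]*1000).astype(np.float32)); print(name,np.round(r[0],1),np.round(r[1],1),round(r[2],1),"z med",q[:,2].mean().round(4),"n",len(q))
    print("  corners",np.round(cv2.boxPoints(r)).tolist())
v,u=np.mgrid[:400,:640]
hsv=cv2.cvtColor(p,cv2.COLOR_BGR2HSV)
roi=(u>305)&(u<405)&(v>160)&(v<260)
rect(roi&(hsv[...,2]<50),"tray floor",.013)
rect(roi&(P[...,2]>.06)&(P[...,2]<.1),"ramp")
rm=roi&(P[...,2]>.068)&(P[...,2]<.092)&(hsv[...,1]<60)
A=P[rm];c=np.linalg.lstsq(np.c_[A[:,:2],np.ones(len(A))],A[:,2],rcond=None)[0];print("ramp plane grad",c,np.degrees(np.arctan2(c[1],c[0])))
tb=(u>280)&(v>235)&(u<490)&(P[...,2]>.1)
rect(tb,"toolbox"); print("z95",np.percentile(P[tb][:,2],[5,50,95]))
mz=(u>365)&(u<420)&(v>110)&(v<165)
rect(mz&(hsv[...,1]>100)&(hsv[...,2]>70),"board",.012)
for k in [(P[...,2]>.05)&mz&(P[...,2]<.075)]:
    n,l,st,ce=cv2.connectedComponentsWithStats(k.astype(np.uint8))
    for i in range(1,n):
        if st[i,4]>3: q=P[l==i]; print("post",st[i,4],ce[i].round(),q.mean(0).round(4),q[:,2].max().round(3))
for nm,(a,b,c0,d0) in dict(mug=(400,465,190,250),bottle=(405,432,155,190)).items():
    m=(u>a)&(u<b)&(v>c0)&(v<d0)&(P[...,2]>.05); print(nm,P[m].mean(0),P[m].min(0),P[m].max(0))
```

```text
tray floor [665.8  23.4] [113.9 124.4] 86.9 z med 0.0154 n 1725
  corners [[601.0, -30.0], [725.0, -37.0], [731.0, 77.0], [607.0, 84.0]]
ramp [571.9  27.5] [121.9  59.6] 87.2 z med 0.0772 n 984
  corners [[539.0, -32.0], [599.0, -35.0], [605.0, 87.0], [545.0, 90.0]]
ramp plane grad [-0.1718871   0.00977708  0.17546773] 176.74447682380975
toolbox [ 912.3 -107.4] [429.5 290.1] 48.4 z med 0.1987 n 18881
  corners [[661.0, -172.0], [878.0, -364.0], [1163.0, -43.0], [947.0, 149.0]]
z95 [0.17900453 0.19829364 0.20115549]
board [525.  289.8] [101.1 106. ] 11.2 z med 0.0119 n 710
  corners [[465.0, 332.0], [486.0, 228.0], [585.0, 248.0], [564.0, 352.0]]
post 27 [395. 116.] [0.4869 0.3185 0.0576] 0.065
post 27 [411. 127.] [0.5444 0.3298 0.0579] 0.064
post 23 [383. 129.] [0.5001 0.2559 0.0588] 0.066
post 24 [399. 140.] [0.5574 0.2673 0.0583] 0.064
mug [0.79195794 0.14346691 0.0828688 ] [ 0.75049005 -0.33618724  0.05011083] [0.89726156 0.19294572 0.91946222]
bottle [0.66113354 0.23172194 0.07791381] [ 0.63526548 -0.33618724  0.05015712] [0.89726156 0.26193114 0.91946222]
```

```bash
cat > plan.py <<'E'
import sys; from h import *
# usage: plan.py x y z yaw_deg(tool x; mod 180 nearest) -> shift in current tool axes, then turn (tool z)
s=telemetry.state(); Rm=q2R(s["eef_rot"]); yaw=np.degrees(np.arctan2(Rm[1,0],Rm[0,0]))
def go(x,y,z,t,label=""):
    d=Rm.T@(np.array([x,y,z])-s["position"]); dy=-((t-yaw+90)%180-90)
    print(label,"pos",s["position"].round(4),"yaw %.1f"%yaw,"| tool shift mm",(d*1000).round(1),"dist %.0f"%(1000*np.linalg.norm(d)),"turn tool z deg %.1f rad %.3f"%(dy,np.radians(dy)),"gap",round(s["finger_gap"],4),"F",s["wrist_force"].round(1),"t %.1f"%s["time_s"])
if __name__=="__main__": go(*map(float,sys.argv[1:5]))
E
python3 plan.py .55 -.225 .20 158.4; python3 -c "
import numpy as np
P=np.load('pics/P.npy')
for u,v in [(190,10),(235,85),(265,85),(170,90),(80,60),(120,150),(130,90),(275,130),(330,90)]: print(u,v,P[v,u].round(3))"
```

```text
pos [0.2445 0.5478 0.2529] yaw 155.9 | tool shift mm [-594.  -581.1   53.2] dist 833 turn tool z deg -2.5 rad -0.043 gap 0.085 F [ 0.3 -0.2  0.5] t 0.3
190 10 [ 0.079 -0.049  0.336]
235 85 [0.066 0.025 0.035]
265 85 [ 0.093  0.118 -0.001]
170 90 [-0.081 -0.14   0.001]
80 60 [ 0.131 -0.323  0.374]
120 150 [ 0.059 -0.372  0.022]
130 90 [-1.091 -0.16  -0.806]
275 130 [ 0.265  0.033 -0.002]
330 90 [0.249 0.27  0.005]
```

apply_moves:
  series: [1,-0.033,-0.032,0,0,1,-0.033,-0.032,0,0,1,-0.033,-0.032,0,0,1,-0.033,-0.032,0,0,1,-0.033,-0.032,0,0,1,-0.033,-0.032,0,0,1,-0.033,-0.032,0,0,1,-0.033,-0.032,0,0,1,-0.033,-0.032,0,0,1,-0.033,-0.032,0,0]
  newtons: 60

```text
time_s: 1.55
position: [0.4158, 0.1198, 0.2535]
eef_rot: [0.0, 0.208, 0.978, 0.0]
wrist_force: [0.4, 0.6, -0.0]
finger_gap: 0.0858
```

```bash
python3 plan.py .55 -.225 .20 158.4; python3 -c "
import numpy as np
P=np.load('pics/P.npy').reshape(-1,3); m=(P[:,2]>.05)&(P[:,1]<-.2)&(P[:,0]<.45)&(np.abs(P).max(1)<.9)
print(P[m].min(0),np.percentile(P[m],[50,90,99],axis=0).round(3),P[m].max(0))"
```

```text
pos [0.4158 0.1198 0.2535] yaw 156.0 | tool shift mm [-263.  -260.2   53.6] dist 374 turn tool z deg -2.4 rad -0.043 gap 0.0858 F [ 0.4  0.6 -0. ] t 1.6
[-0.04428774 -0.55094246  0.05021939] [[ 0.121 -0.37   0.362]
 [ 0.184 -0.257  0.455]
 [ 0.206 -0.208  0.503]] [ 0.21089546 -0.20003386  0.53217264]
```

apply_moves:
  series: [1,-0.033,-0.0325,0.005,0,1,-0.033,-0.0325,0.005,0,1,-0.033,-0.0325,0.007,0,1,-0.033,-0.0325,0.007,0,1,-0.033,-0.0325,0.007,0,1,-0.033,-0.0325,0.007,0,1,-0.033,-0.0325,0.007,0,1,-0.033,-0.0325,0.007,-0.043,1,0,0,0,0]

```text
time_s: 2.68
position: [0.5503, -0.2265, 0.1998]
eef_rot: [-0.001, 0.189, 0.982, -0.0]
wrist_force: [-0.3, 0.4, 0.5]
finger_gap: 0.0855
```

```bash
python3 - <<'E'
from h import *
p,d,C=cam("wrist","w1"); show(find(p,C,"plate",.008,800)); print("cork");show(find(p,C,"cork",.005,800))
E
python3 plan.py .571 -.225 .06 158.4
```

```text
x 0.5631 y -0.3335 yaw 31.1  57x59 mm px [232. 226.]
x 0.5693 y -0.2236 yaw -21.7  57x56 mm px [330. 195.]
x 0.4331 y -0.3778 yaw 2.0  57x59 mm px [133. 126.]
x 0.4683 y -0.2694 yaw -17.6  57x57 mm px [249. 118.]
cork
x 0.4476 y -0.0954 yaw -21.7  77x39 mm px [414.  20.]
x 0.4181 y -0.1786 yaw -7.9  58x59 mm px [313.  31.]
 pos [ 0.5502 -0.225   0.2003] yaw 158.3 | tool shift mm [-19.6   7.6 140.2] dist 142 turn tool z deg -0.1 rad -0.002 gap 0.0855 F [-0.3  0.8 -0.3] t 2.7
```

View pics/w1.png

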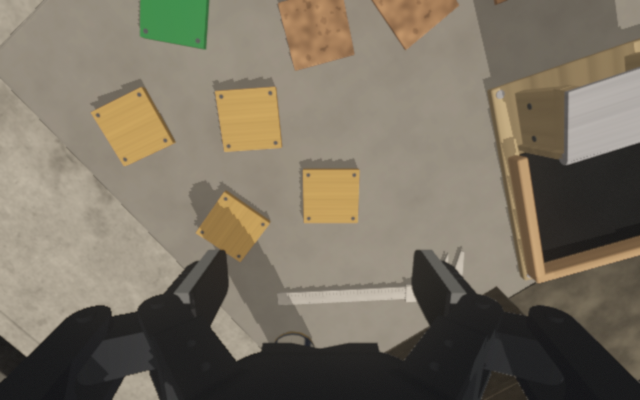

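The wrist view shows the target plate at (330,195), upright and well placed in the tool frame. The fingertips are at about (225,255) and (415,255).

apply_moves:
  series: [0.85,-0.0085,0.004,0.03,0,0.85,-0.0085,0.004,0.03,0,0.85,0,0,0.04,0,0.85,0,0,0.04,0,0.85,0,0,0.02,0,0.85,0,0,0.011,0,0.85,0,0,0,0]

```text
time_s: 3.6
position: [0.5696, -0.2225, 0.0307]
eef_rot: [0.0, 0.187, 0.982, -0.0]
wrist_force: [-0.1, -0.3, 0.2]
finger_gap: 0.0722
```

```bash
python3 - <<'E'
from h import *
p,d,C=cam("wrist","w2"); show(find(p,C,"plate",.008,800)); P=pts(C,d)
f=(P[...,2]>0.002)&(P[...,2]<.06)&(d>0); s=telemetry.state(); Rm=q2R(s["eef_rot"]); Q=(P-s["position"])@Rm
v=cv2.cvtColor(p,cv2.COLOR_BGR2HSV)[...,2]<70
for sg in(1,-1):
    k=v&(sg*Q[...,1]>.028)&(sg*Q[...,1]<.06)&(abs(Q[...,0])<.02)&(d>0); print(sg,"finger z tool max",np.percentile(Q[k][:,2],[90,97,99]).round(4), "inner y",np.percentile(sg*Q[k][:,1],[1,5]).round(4))
E
python3 plan.py .5693 -.2236 .02 158.3
```

```text
x 0.5569 y -0.3354 yaw 31.0  45x63 mm px [114. 288.]
x 0.5695 y -0.2237 yaw -21.6  57x58 mm px [320. 251.]
x 0.4689 y -0.2690 yaw -17.8  59x57 mm px [138.  88.]
1 finger z tool max [-0.0157  0.0006  0.007 ] inner y [0.0286 0.0312]
-1 finger z tool max [-0.0135  0.0017  0.0081] inner y [0.0284 0.0299]
 pos [ 0.5701 -0.2229  0.0316] yaw 158.4 | tool shift mm [ 0.5 -1.  11.6] dist 12 turn tool z deg 0.1 rad 0.002 gap 0.0726 F [-0.7  0.1  0.3] t 3.6
```

View pics/w2.png

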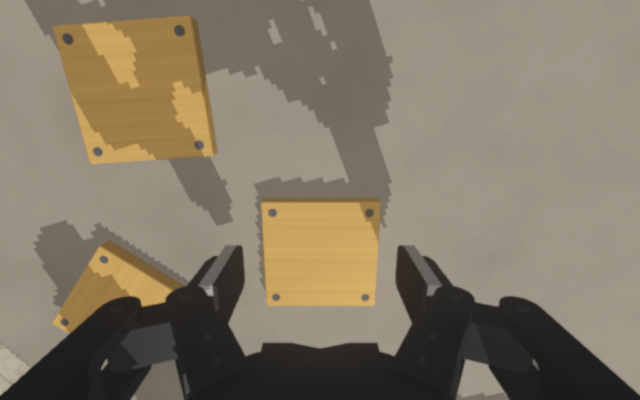

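The plate sits centred between the fingers (320,251). Next I creep down.

apply_moves:
  series: [0.75,0.0005,-0.001,0.003,0,0.75,0,0,0.003,0,0.75,0,0,0.003,0,0.75,0,0,0,0]

```text
time_s: 4.15
position: [0.5682, -0.2233, 0.021]
eef_rot: [-0.0, 0.187, 0.982, 0.0]
wrist_force: [-0.8, -0.1, -0.0]
finger_gap: 0.064
```

apply_moves:
  series: [0.75,0,0,0.001,0,0.75,0,0,0.001,0,0.75,0,0,0.001,0,0.75,0,0,0,0]

```text
time_s: 4.65
position: [0.5684, -0.2233, 0.0182]
eef_rot: [-0.0, 0.187, 0.982, 0.0]
wrist_force: [0.6, -0.1, -0.3]
finger_gap: 0.064
```

apply_moves:
  series: [0.75,0,0,0.001,0,0.75,0,0,0.001,0,0.75,0,0,0,0]

```text
time_s: 5.03
position: [0.5684, -0.2233, 0.0162]
eef_rot: [-0.0, 0.187, 0.982, 0.0]
wrist_force: [0.7, 0.8, -0.3]
finger_gap: 0.0642
```

apply_moves:
  series: [0.75,0,0,0.001,0,0.75,0,0,0.0005,0,0.75,0,0,0,0]

```text
time_s: 5.4
position: [0.5685, -0.2234, 0.0159]
eef_rot: [-0.0, 0.187, 0.982, -0.0]
wrist_force: [-5.8, 1.8, 10.4]
finger_gap: 0.0642
```

apply_moves:
  series: [0.75,0,0,0.001,0,0.75,0,0,0,0]

```text
time_s: 5.65
position: [0.5686, -0.2234, 0.0159]
eef_rot: [-0.0, 0.187, 0.982, -0.0]
wrist_force: [-9.1, 5.3, 18.7]
finger_gap: 0.0641
```

apply_moves:
  series: [0.75,0,0,-0.005,0,0.75,0,0,0,0,0.5,0,0,0,0,0.5,0,0,0,0,0.5,0,0,0,0,0.5,0,0,0,0]

```text
time_s: 6.4
position: [0.569, -0.2236, 0.0195]
eef_rot: [0.001, 0.187, 0.982, -0.0]
wrist_force: [-1.9, 0.8, 6.0]
finger_gap: 0.0559
```

apply_moves:
  series: [0.5,0,0,-0.01,0,0.5,0,0,-0.02,0,0.5,0,0,-0.03,0,0.5,0,0,-0.04,0,0.5,0,0,-0.04,0,0.5,0,0,0,0]

```text
time_s: 7.15
position: [0.5713, -0.2248, 0.1651]
eef_rot: [0.005, 0.187, 0.982, -0.001]
wrist_force: [-0.2, -0.3, -1.7]
finger_gap: 0.0558
```

```bash
python3 - <<'E'
from h import *
p,d,C=cam("wrist","w3")
s=telemetry.state()
for dz in(.012,.016):
  for r in find(p,C,"plate",s["position"][2]-dz,3000): print(dz,"rel tool",((np.array([r[0],r[1],0])-s["position"])@q2R(s["eef_rot"]))[:2].round(4),r[2:5])
P=pts(C,d); print("plate z rel tcp", (P[245:255,310:330,2].mean()-s["position"][2]).round(4))
E
for x in .592 .612; do python3 plan.py $x .0265 .13 177; done
```

```text
0.012 rel tool [-0.0035 -0.0013] (-21.530853271484375, 59.527198791503906, 60.772796630859375)
0.012 rel tool [ 0.0204 -0.0514] (31.079437255859375, 27.700212478637695, 28.861021041870117)
0.012 rel tool [ 0.0746 -0.0394] (-17.735183715820312, 28.19502067565918, 27.727741241455078)
0.012 rel tool [ 0.0712 -0.0947] (1.98702871799469, 28.32963752746582, 29.234050750732422)
0.016 rel tool [-0.0057 -0.0013] (-21.530845642089844, 61.291900634765625, 62.57440948486328)
0.016 rel tool [ 0.0189 -0.0529] (31.07944679260254, 28.521432876586914, 29.716630935668945)
0.016 rel tool [ 0.0747 -0.0406] (-17.73528289794922, 29.030864715576172, 28.549753189086914)
0.016 rel tool [ 0.0712 -0.0974] (1.9869667291641235, 29.169490814208984, 30.100696563720703)
plate z rel tcp -0.0086
 pos [ 0.5699 -0.2241  0.1621] yaw 158.4 | tool shift mm [ 71.9 241.2  31.6] dist 254 turn tool z deg -18.6 rad -0.324 gap 0.056 F [-0.1  0.2 -1.9] t 7.2
 pos [ 0.5699 -0.2241  0.1621] yaw 158.4 | tool shift mm [ 53.3 248.5  31.7] dist 256 turn tool z deg -18.6 rad -0.324 gap 0.056 F [-0.1  0.2 -1.9] t 7.2
```

apply_moves:
  series: [0.5,0.0175,0.047,0,0,0.5,0.0175,0.047,0,0,0.5,0.0175,0.047,0,0,0.5,0.0175,0.047,0,0,0.5,0.0175,0.047,0,0,0.5,0,0,0,-0.162,0.5,0,0,0,-0.162,0.5,0,0,0,0]

```text
time_s: 8.2
position: [0.5725, 0.0276, 0.1573]
eef_rot: [-0.001, 0.027, 1.0, 0.0]
wrist_force: [0.7, 0.2, -2.0]
finger_gap: 0.0558
```

Run:
```python
from h import *
p,d,C=cam("wrist","w4"); P=pts(C,d)
s=telemetry.state(); print(s["position"],s["finger_gap"])
m=(P[...,2]>.066)&(P[...,2]<.092)&(d>0)&(P[...,0]>.5)&(P[...,0]<.63)&(P[...,1]>-.06)&(P[...,1]<.12)
A=P[m]; print(len(A),A.min(0),A.max(0))
c=np.linalg.lstsq(np.c_[A[:,:2],np.ones(len(A))],A[:,2],rcond=None)[0];print(c,"yaw",np.degrees(np.arctan2(c[1],c[0])))
for y in np.arange(-.04,.1,.01):
    a=A[abs(A[:,1]-y)<.005]
    if len(a)>20: print(round(y,3),"edge xmax %.4f xmin %.4f n %d"%(np.percentile(a[:,0],99.5),a[:,0].min(),len(a)), "z at end",a[a[:,0]>np.percentile(a[:,0],97)][:,2].mean().round(4))
print("held z rel",(np.median(P[240:260,310:330,2])-s["position"][2]).round(4))
```

```text
[0.57271822 0.02738485 0.15758466] 0.05561418884062182
7762 [ 0.53889679 -0.0342582   0.06601995] [0.6029995  0.08818714 0.08537441]
[-0.12795834  0.00741745  0.15214479] yaw 176.6824083954313
-0.03 edge xmax 0.5954 xmin 0.5391 n 835 z at end 0.0748
-0.02 edge xmax 0.5883 xmin 0.5389 n 953 z at end 0.0761
-0.01 edge xmax 0.5614 xmin 0.5405 n 475 z at end 0.0807
0.0 edge xmax 0.5619 xmin 0.5409 n 479 z at end 0.0803
0.01 edge xmax 0.5625 xmin 0.5415 n 468 z at end 0.0803
0.02 edge xmax 0.5630 xmin 0.5420 n 479 z at end 0.0803
0.03 edge xmax 0.5637 xmin 0.5425 n 480 z at end 0.0803
0.04 edge xmax 0.5641 xmin 0.5432 n 470 z at end 0.0805
0.05 edge xmax 0.5645 xmin 0.5436 n 483 z at end 0.0803
0.06 edge xmax 0.5651 xmin 0.5441 n 469 z at end 0.0803
0.07 edge xmax 0.5933 xmin 0.5441 n 804 z at end 0.0761
0.08 edge xmax 0.6016 xmin 0.5443 n 1141 z at end 0.0749
0.09 edge xmax 0.6008 xmin 0.5459 n 226 z at end 0.0752
held z rel -0.0117
```

View pics/w4.png

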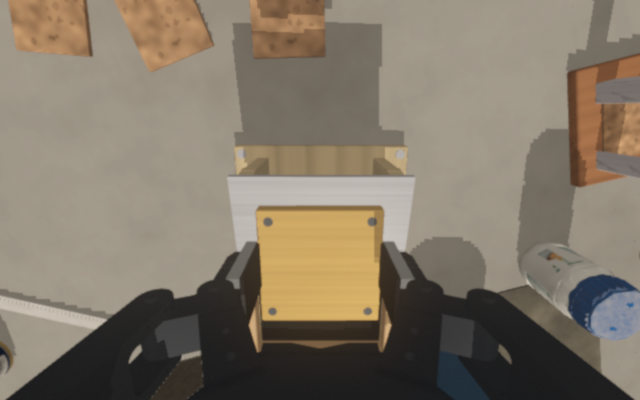

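apply_moves:
  series: [0.5,-0.018,0,0,0,0.5,-0.0175,0.001,0.015,0,0.5,0,0,0.02,0,0.5,0,0,0.015,0,0.5,0,0,0.007,0,0.5,0,0,0,0,0.5,0,0,0,0]

```text
time_s: 9.12
position: [0.6095, 0.0264, 0.1026]
eef_rot: [0.001, 0.026, 1.0, -0.0]
wrist_force: [-0.2, 1.2, -1.9]
finger_gap: 0.0559
```

```bash
python3 plan.py .608 .0265 .1 176.9
```

```text
pos [0.6095 0.0264 0.1026] yaw 177.0 | tool shift mm [ 1.5 -0.   2.6] dist 3 turn tool z deg 0.1 rad 0.001 gap 0.0559 F [-0.2  1.2 -1.9] t 9.1
```

apply_moves:
  series: [0.5,0.0015,0,0.0025,0,0.5,0,0,0,0,1,0,0,0,0,1,0,0,0,0,1,0,0,0,0,1,0,0,0,0,1,0,0,0,0,1,0,0,0,0]

```text
time_s: 10.12
position: [0.6076, 0.0266, 0.0993]
eef_rot: [-0.0, 0.026, 1.0, 0.0]
wrist_force: [0.7, -0.1, -0.7]
finger_gap: 0.0853
```

apply_moves:
  series: [1,0.01,0,-0.03,0,1,0.02,0,-0.05,0,1,0,0,-0.04,0,1,0,0,0,0]

```text
time_s: 10.62
position: [0.58, 0.0281, 0.2244]
eef_rot: [0.004, 0.026, 1.0, -0.0]
wrist_force: [-0.1, -0.6, 0.2]
finger_gap: 0.0852
```

Run:
```python
from h import *
p,d,C=cam("wrist","w5"); P=pts(C,d); s=telemetry.state(); print(s["position"])
show(find(p,C,"plate",.021,800))
m=cv2.inRange(cv2.cvtColor(p,cv2.COLOR_BGR2HSV),(15,120,60),(32,255,255))>0
```

```text
[0.5788567  0.02809571 0.22166722]
x 0.6430 y 0.0237 yaw -3.0  59x46 mm px [320. 231.]
x 0.5694 y -0.2957 yaw -19.3  35x71 mm px [  9. 178.]
x 0.4714 y -0.2524 yaw -18.0  53x55 mm px [27. 81.]
```

View pics/w5.png

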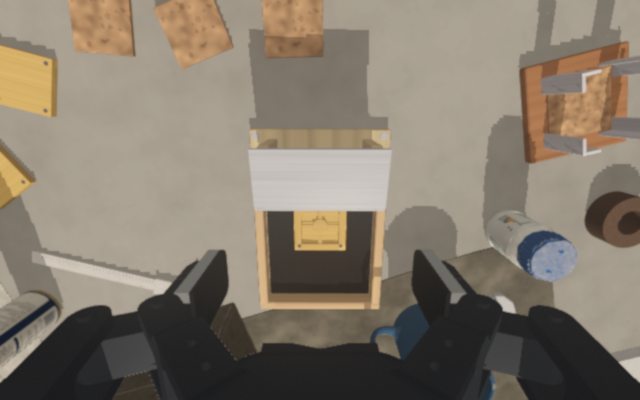

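The plate in the tray now shows its ribbed side at (320,231), so it flipped. Next I pick it.

apply_moves:
  series: [0.82,-0.031,0,0,0,0.82,-0.031,-0.001,0.02,0,0.82,0,0,0.05,0,0.82,0,0,0.05,0,0.82,0,0,0.04,0,0.82,0,0,0.02,0,0.82,0,0,0,0,0.82,0,0,0,0]

```text
time_s: 11.68
position: [0.6409, 0.0238, 0.0412]
eef_rot: [0.001, 0.026, 1.0, -0.0]
wrist_force: [0.8, 0.1, 0.9]
finger_gap: 0.0701
```

```bash
python3 - <<'E'
from h import *
p,d,C=cam("wrist","w6"); s=telemetry.state()
for r in find(p,C,"plate",.021,1500): print(r,"rel tool",((np.array([r[0],r[1],0])-s["position"])@q2R(s["eef_rot"]))[:2].round(4))
E
python3 plan.py .641 .024 .0325 176.9
```

```text
(0.6429635620117188, 0.02335000228881836, -2.9952850341796875, 58.58119201660156, 46.874107360839844, array([322., 257.])) rel tool [-0.0015 -0.0004]
 pos [0.6413 0.0238 0.0417] yaw 177.0 | tool shift mm [0.3 0.2 9.2] dist 9 turn tool z deg 0.1 rad 0.001 gap 0.0701 F [0.9 0.3 0.3] t 11.7
```

apply_moves:
  series: [0.8,0,0,0.005,0,0.76,0,0,0.0035,0,0.5,0,0,0,0,0.5,0,0,0,0,0.5,0,0,0,0,0.5,0,0,0,0,0.5,0,0,-0.01,0,0.5,0,0,-0.03,0,0.5,0,0,-0.05,0,0.5,0,0,-0.05,0]

```text
time_s: 12.98
position: [0.6387, 0.0238, 0.1717]
eef_rot: [-0.001, 0.026, 1.0, 0.0]
wrist_force: [0.6, 0.0, -1.3]
finger_gap: 0.0556
```

```bash
python3 plan.py .50 .25 .20 191; python3 plan.py .50 .25 .20 101.2
```

```text
pos [0.6387 0.0238 0.1717] yaw 177.0 | tool shift mm [150.5 218.5 -28. ] dist 267 turn tool z deg -14.0 rad -0.245 gap 0.0556 F [ 0.6  0.  -1.3] t 13.0
 pos [0.6387 0.0238 0.1717] yaw 177.0 | tool shift mm [150.5 218.5 -28. ] dist 267 turn tool z deg 75.8 rad 1.323 gap 0.0556 F [ 0.6  0.  -1.3] t 13.0
```

apply_moves:
  series: [0.5,0.009,0.0465,-0.01,0,0.5,0.009,0.0465,-0.01,0,0.5,0.009,0.0465,-0.01,0,0.5,0.009,0.0465,0,0,0.5,0.009,0.0465,0,0,0.5,0.008,0.0465,0,0,0.5,0,0,0,-0.125,0.5,0,0,0,-0.12,0.5,0,0,0,0]

```text
time_s: 14.1
position: [0.6009, 0.3053, 0.2006]
eef_rot: [-0.0, -0.096, 0.995, -0.0]
wrist_force: [0.8, 0.0, -2.2]
finger_gap: 0.0559
```

Run:
```python
from h import *
p,d,C=cam("wrist","w7"); P=pts(C,d); s=telemetry.state(); print(s["position"],s["finger_gap"])
Q=q2R(s["eef_rot"]); print("yaw",np.degrees(np.arctan2(Q[1,0],Q[0,0])))
for dz in(.0117,):
  for r in find(p,C,"plate",s["position"][2]-dz,2000): print(r,"rel tool",((np.array([r[0],r[1],0])-s["position"])@Q)[:2].round(4))
k=((P[...,2]>.055)&(P[...,2]<.072)&(d>0)&(abs(P[...,0]-.522)<.08)&(abs(P[...,1]-.293)<.08)).astype(np.uint8)
n,l,st,ce=cv2.connectedComponentsWithStats(k)
for i in range(1,n):
    if st[i,4]>15:
        q=P[l==i]; t=q[q[:,2]>q[:,2].max()-.004]; print(st[i,4],ce[i].round(),t.mean(0).round(4),len(t))
```

```text
[0.60100461 0.30515014 0.20063715] 0.055904905858577485
yaw -169.1343379694942
(0.598098876953125, 0.30359185791015625, 11.022668838500977, 59.29725646972656, 58.97250747680664, array([321., 256.])) rel tool [ 0.003  -0.0009]
227 [287.  55.] [0.4977 0.2578 0.0639] 177
231 [366.  56.] [0.4861 0.318  0.0639] 174
156 [288. 136.] [0.5581 0.2696 0.0638] 133
165 [364. 137.] [0.5462 0.3301 0.0639] 139
```

View pics/w7.png

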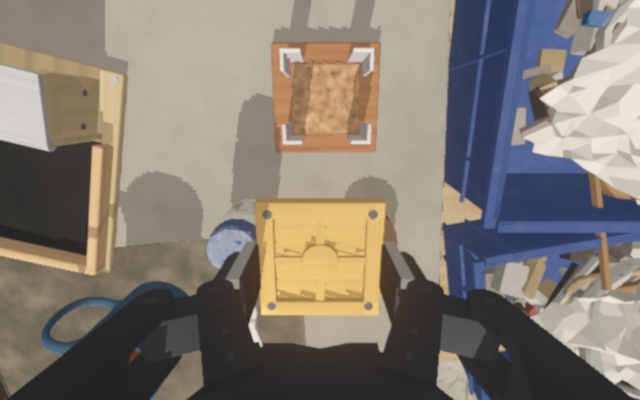

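Magazine seen at (326,97) with all four posts. The held plate shows its ribs at (321,256).

apply_moves:
  series: [0.5,0.038,0.002,0,0,0.5,0.038,0.002,0.02,0,0.5,0,0,0.04,0,0.5,0,0,0.03,0,0.5,0,0,0.017,0,0.5,0,0,0,0,0.5,0,0,0,0]

```text
time_s: 15.02
position: [0.527, 0.295, 0.0954]
eef_rot: [0.001, -0.096, 0.995, 0.0]
wrist_force: [0.4, 0.9, -0.3]
finger_gap: 0.056
```

```bash
python3 - <<'E'
from h import *
p,d,C=cam("wrist","w8"); P=pts(C,d); s=telemetry.state(); print(s["position"],s["finger_gap"])
Q=q2R(s["eef_rot"]); 
for r in find(p,C,"plate",s["position"][2]-.0117,2000): print(r,"rel tool",((np.array([r[0],r[1],0])-s["position"])@Q)[:2].round(4))
T=(P-s["position"])@Q
k=((P[...,2]>.055)&(P[...,2]<.070)&(d>0)&(abs(P[...,0]-.522)<.08)&(abs(P[...,1]-.293)<.08)&(cv2.cvtColor(p,cv2.COLOR_BGR2HSV)[...,1]<60)).astype(np.uint8)
n,l,st,ce=cv2.connectedComponentsWithStats(k)
for i in range(1,n):
    if st[i,4]>30:
        q=T[l==i];  print(st[i,4],ce[i].round(),q.mean(0).round(4),q.min(0).round(4),q.max(0).round(4))
E
python3 plan.py .526 .2947 .09 -168.9
```

```text
[0.52716447 0.29513008 0.09563404] 0.05591491919353628
(0.5228735961914063, 0.29286618041992185, 10.58110237121582, 61.859344482421875, 58.69401931762695, array([321., 255.])) rel tool [ 0.0049 -0.0015]
475 [262. 180.] [ 0.0369 -0.0304  0.0333] [ 0.0253 -0.0362  0.0297] [ 0.0412 -0.0202  0.0405]
494 [382. 180.] [0.0369 0.0299 0.0331] [0.0258 0.0196 0.0299] [0.0416 0.0356 0.0406]
 pos [0.5272 0.2951 0.0956] yaw -169.0 | tool shift mm [ 1.2 -0.2  5.6] dist 6 turn tool z deg -0.1 rad -0.002 gap 0.0559 F [ 0.5  0.6 -0.9] t 15.1
```

View pics/w8.png

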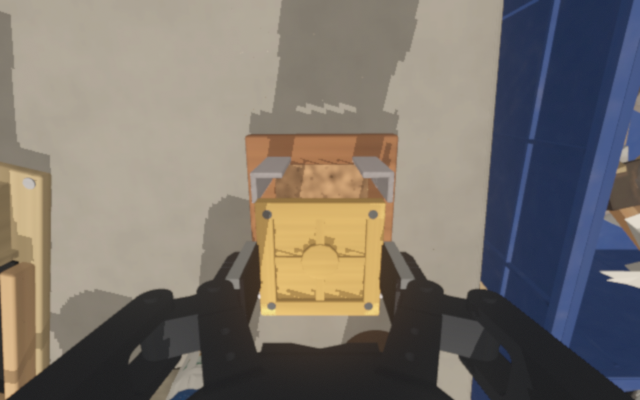

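The plate is centred over the pocket, so it can go in.

apply_moves:
  series: [0.5,0.001,0.0007,0.005,0,0.5,0,0,0.015,0,0.5,0,0,0.015,0,0.5,0,0,0.012,0,0.5,0,0,0.008,0,0.5,0,0,0,0,0.5,0,0,0,0]

```text
time_s: 15.95
position: [0.5252, 0.2953, 0.0393]
eef_rot: [0.0, -0.096, 0.995, 0.0]
wrist_force: [-0.5, -0.3, -1.3]
finger_gap: 0.0562
```

apply_moves:
  series: [0.5,0,0,0.003,0,0.5,0,0,0.0015,0,0.5,0,0,0,0,0.8,0,0,0,0,0.8,0,0,0,0,0.8,0,0,-0.02,0,0.8,0,0,-0.04,0,0.8,0,0,-0.05,0,0.8,0,0,-0.05,0]

```text
time_s: 17.08
position: [0.5249, 0.2952, 0.1976]
eef_rot: [0.001, -0.096, 0.995, 0.0]
wrist_force: [-0.0, 0.4, 0.6]
finger_gap: 0.0678
```

Run:
```python
from h import *
s=telemetry.state(); print(s["position"],s["wrist_force"])
p,d,C=cam("scene"); print("plates");show(find(p,C,"plate",.008,100,1500)); print("cork");show([r for r in find(p,C,"cork",.005,100,1500) if r[0]<.47])
p,d,C=cam("wrist","w9");P=pts(C,d);Q=q2R(s["eef_rot"])
for r in find(p,C,"plate",.022,500): print(r,"rel tool",((np.array([r[0],r[1],0])-s["position"])@Q)[:2].round(4),"z",np.median(P[int(r[5][1]),int(r[5][0]),2]))
```

```text
[0.52487832 0.29520582 0.19762593] [-5.83301964e-04  4.27901414e-01  5.97685809e-01]
plates
x 0.5656 y -0.3341 yaw 30.9  59x59 mm px [227. 276.]
x 0.4270 y -0.4195 yaw 1.6  61x58 mm px [169. 256.]
x 0.4710 y -0.2704 yaw -18.0  58x61 mm px [228. 234.]
x 0.6455 y -0.0399 yaw -3.6  14x105 mm px [338. 231.]
x 0.6923 y 0.0740 yaw -39.7  86x172 mm px [380. 222.]
x 0.5193 y 0.2999 yaw 8.3  61x66 mm px [395. 136.]
cork
x 0.4204 y -0.1789 yaw -7.7  59x62 mm px [246. 202.]
x 0.4308 y -0.0897 yaw 17.9  62x60 mm px [274. 187.]
x 0.4337 y 0.0076 yaw -1.9  61x63 mm px [302. 169.]
(0.5224010620117188, 0.29336325073242187, 11.032796859741211, 58.95073699951172, 59.122711181640625, array([318., 172.])) rel tool [ 0.0031 -0.0014] z 0.021663943254090046
```

apply_moves:
  series: [0.85,0.0245,-0.044,0,0,0.85,0.0245,-0.044,0,0,0.85,0.0245,-0.044,0,0,0.85,0.0245,-0.044,0.02,0,0.85,0.0245,-0.044,0.02,0,0.85,0.024,-0.044,0.02,0,0.85,0,0,0,0.115,0.85,0,0,0,0.11,0.85,0,0,0,0]

```text
time_s: 18.3
position: [0.4318, 0.0078, 0.1353]
eef_rot: [0.001, 0.016, 1.0, -0.0]
wrist_force: [-0.2, -0.8, 0.2]
finger_gap: 0.0726
```

```bash
cat > w.py <<'E'
import sys; from h import *
# w.py kind ztop amin : objects in wrist view, world and tool-frame offset
kind,z,a=sys.argv[1],float(sys.argv[2]),float(sys.argv[3])
p,d,C=cam("wrist","wl"); s=telemetry.state(); Q=q2R(s["eef_rot"]); P=pts(C,d)
print("tcp",s["position"].round(4),"yaw %.1f"%np.degrees(np.arctan2(Q[1,0],Q[0,0])),"gap %.4f t %.1f"%(s["finger_gap"],s["time_s"]))
for r in find(p,C,kind,z if z>0 else s["position"][2]+z,a):
    if abs(r[3]-60)<9 and abs(r[4]-55)<14: print("world %.4f %.4f yaw %.1f %.0fx%.0f"%r[:5],"px",r[5],"z %.4f"%P[int(r[5][1]),int(r[5][0]),2],"tool off mm",(1000*((np.array([r[0],r[1],0])-s["position"])@Q)[:2]).round(1))
E
python3 w.py cork .005 1000
```

```text
tcp [0.4318 0.008  0.1352] yaw 178.3 gap 0.0726 t 18.4
world 0.4304 0.0082 yaw -1.8 58x58 px [320. 189.] z 0.0037 tool off mm [1.6 0.2]
world 0.4178 -0.1772 yaw -8.1 59x58 px [100. 181.] z 0.0061 tool off mm [   8.5 -185.4]
```

apply_moves:
  series: [0.85,0.0015,0,0.04,0,0.85,0,0,0.035,0,0.8,0,0,0.02,0,0.78,0,0,0.015,0,0.78,0,0,0.005,0,0.78,0,0,0,0,0.78,0,0,0,0]

```text
time_s: 19.23
position: [0.4308, 0.008, 0.0202]
eef_rot: [0.001, 0.016, 1.0, -0.0]
wrist_force: [0.1, -0.1, -0.4]
finger_gap: 0.0664
```

apply_moves:
  series: [0.6,0,0,0,0,0.5,0,0,0,0,0.5,0,0,0,0,0.5,0,0,0,0,0.5,0,0,-0.01,0,0.5,0,0,-0.03,0,0.5,0,0,-0.05,0,0.5,0,0,-0.05,0,0.5,0,0,-0.04,0,0.5,0,0,0,0]

```text
time_s: 20.48
position: [0.4324, 0.0078, 0.2041]
eef_rot: [0.004, 0.016, 1.0, -0.0]
wrist_force: [-0.1, -0.8, -0.4]
finger_gap: 0.0544
```

```bash
python3 w.py cork -.0145 2000; python3 plan.py .523 .2945 .2 191.1
```

```text
tcp [0.4312 0.008  0.2016] yaw 178.1 gap 0.0541 t 20.5
world 0.4326 0.0066 yaw -1.8 59x60 px [303. 255.] z 0.1881 tool off mm [-0.6 -1.2]
 pos [0.4312 0.008  0.2016] yaw 178.1 | tool shift mm [-82.4 289.4   1.9] dist 301 turn tool z deg -13.0 rad -0.226 gap 0.0541 F [ 0.3  1.3 -1.1] t 20.5
```

apply_moves:
  series: [0.5,-0.012,0.0415,0,0,0.5,-0.012,0.0415,0,0,0.5,-0.012,0.0415,0,0,0.5,-0.012,0.0415,0,0,0.5,-0.012,0.0415,0,0,0.5,-0.012,0.0415,0,0,0.5,-0.0105,0.0405,0,0,0.5,0,0,0.02,-0.116,0.5,0,0,0.02,-0.11,0.5,0,0,0.03,0]

```text
time_s: 21.78
position: [0.5214, 0.2947, 0.1276]
eef_rot: [-0.0, -0.097, 0.995, -0.0]
wrist_force: [0.9, -0.3, -0.9]
finger_gap: 0.0541
```

```bash
python3 w.py cork -.0145 2000; python3 plan.py .5225 .2945 .055 191.1
```

```text
tcp [0.5186 0.2933 0.1221] yaw -168.9 gap 0.0544 t 21.8
 pos [0.5186 0.2933 0.1221] yaw -168.9 | tool shift mm [-4.6  0.5 67.1] dist 67 turn tool z deg 0.0 rad 0.000 gap 0.0544 F [-2.6 -0.5 -3.9] t 21.8
```

apply_moves:
  series: [0.5,-0.003,0,0.02,0,0.5,0,0,0,0,0.5,0,0,0,0]

```text
time_s: 22.2
position: [0.5253, 0.2955, 0.1101]
eef_rot: [0.0, -0.096, 0.995, 0.0]
wrist_force: [0.9, -0.4, -0.1]
finger_gap: 0.0545
```

```bash
python3 w.py cork -.0145 2000; python3 plan.py .5225 .2945 .043 191.1
```

```text
tcp [0.5255 0.2955 0.1105] yaw -168.9 gap 0.0543 t 22.2
 pos [0.5255 0.2955 0.1105] yaw -168.9 | tool shift mm [ 3.3 -0.5 67.5] dist 68 turn tool z deg -0.0 rad -0.001 gap 0.0543 F [0.7 0.3 0.8] t 22.2
```

apply_moves:
  series: [0.5,0.003,-0.0005,0.01,0,0.5,0,0,0.02,0,0.5,0,0,0.015,0,0.5,0,0,0.01,0,0.5,0,0,0.005,0,0.5,0,0,0.005,0,0.5,0,0,0,0,0.5,0,0,0,0]

```text
time_s: 23.25
position: [0.5223, 0.2944, 0.0448]
eef_rot: [0.0, -0.096, 0.995, 0.0]
wrist_force: [0.1, -0.3, -0.5]
finger_gap: 0.0546
```

apply_moves:
  series: [0.5,0,0,0.0025,0,0.5,0,0,0,0,0.8,0,0,0,0,0.8,0,0,0,0,0.8,0,0,-0.02,0,0.85,0,0,-0.04,0,0.85,0,0,-0.05,0,0.85,0,0,-0.05,0,0.85,0,0,0,0]

```text
time_s: 24.38
position: [0.5251, 0.2957, 0.2097]
eef_rot: [0.005, -0.097, 0.995, 0.002]
wrist_force: [-0.2, -0.4, 0.6]
finger_gap: 0.0724
```

```bash
python3 w.py cork .027 1000; python3 plan.py .470 -.269 .13 162.2; python3 -c "
import cv2;p=cv2.imread('pics/wl.png');cv2.imwrite('pics/wlc.png',p[60:300,180:460])"
```

```text
tcp [0.5238 0.2951 0.2064] yaw -168.9 gap 0.0724 t 24.4
 pos [0.5238 0.2951 0.2064] yaw -168.9 | tool shift mm [ 161.6 -543.4   74.4] dist 572 turn tool z deg 28.9 rad 0.504 gap 0.0724 F [ 0.5  0.5 -1.1] t 24.4
```

View pics/wlc.png

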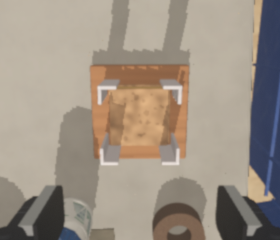

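The cork lies square in the pocket.

apply_moves:
  series: [0.9,0.0135,-0.0453,0,0,0.9,0.0135,-0.0453,0,0,0.9,0.0135,-0.0453,0,0,0.9,0.0135,-0.0453,0,0,0.9,0.0135,-0.0453,0,0,0.9,0.0135,-0.0453,0,0,0.9,0.0135,-0.0453,0,0,0.9,0.0135,-0.0453,0,0,0.9,0.0135,-0.0453,0,0,0.9,0.0135,-0.0453,0,0]

```text
time_s: 25.68
position: [0.4754, -0.1774, 0.2009]
eef_rot: [-0.001, -0.096, 0.995, 0.0]
wrist_force: [-0.9, 0.6, -0.8]
finger_gap: 0.0765
```

apply_moves:
  series: [0.9,0.0135,-0.0453,0,0,0.9,0.0135,-0.0453,0.02,0,0.9,0,0,0.02,0.168,0.9,0,0,0.02,0.168,0.85,0,0,0,0.168,0.85,0,0,0,0,0.85,0,0,0,0]

```text
time_s: 26.55
position: [0.4673, -0.2702, 0.1417]
eef_rot: [-0.0, 0.153, 0.988, 0.0]
wrist_force: [-0.3, 0.2, 0.0]
finger_gap: 0.0726
```

```bash
python3 w.py plate .008 900
```

```text
tcp [ 0.4674 -0.2703  0.1419] yaw 162.4 gap 0.0723 t 26.6
world 0.5621 -0.3338 yaw 30.8 58x60 px [286. 305.] z 0.0080 tool off mm [-109.5  -31.8]
world 0.4678 -0.2700 yaw -17.6 57x57 px [322. 194.] z 0.0057 tool off mm [-0.3  0.4]
world 0.4240 -0.4179 yaw 1.9 57x60 px [140. 197.] z 0.0068 tool off mm [  -3.3 -153.8]
```

apply_moves:
  series: [0.85,0,0,0.04,0,0.85,0,0,0.04,0,0.8,0,0,0.025,0,0.78,0,0,0.012,0,0.78,0,0,0.005,0,0.78,0,0,0,0,0.5,0,0,0,0,0.5,0,0,0,0,0.5,0,0,0,0,0.5,0,0,0,0]

```text
time_s: 27.85
position: [0.4684, -0.271, 0.0217]
eef_rot: [0.001, 0.155, 0.988, -0.001]
wrist_force: [-2.2, 1.0, 4.8]
finger_gap: 0.0552
```

apply_moves:
  series: [0.5,0,0,-0.01,0,0.5,0,0,-0.03,0,0.5,0,0,-0.05,0,0.5,0,0,-0.05,0,0.5,0,0,0,-0.127,0.5,0,0,0,-0.127,0.5,0,0,0,0]

```text
time_s: 28.72
position: [0.4675, -0.2705, 0.1607]
eef_rot: [0.0, 0.029, 1.0, -0.0]
wrist_force: [0.1, 0.3, -2.8]
finger_gap: 0.0551
```

```bash
python3 w.py plate -.0117 3000; python3 plan.py .608 .0265 .15 176.9
```

```text
tcp [ 0.4674 -0.2704  0.1603] yaw 176.6 gap 0.0553 t 28.8
world 0.4667 -0.2743 yaw -3.3 62x62 px [317. 258.] z 0.1461 tool off mm [ 0.5 -3.8]
 pos [ 0.4674 -0.2704  0.1603] yaw 176.6 | tool shift mm [-122.7  304.8   10.3] dist 329 turn tool z deg -0.3 rad -0.005 gap 0.0553 F [-0.7  0.2 -2.9] t 28.8
```

View pics/wl.png

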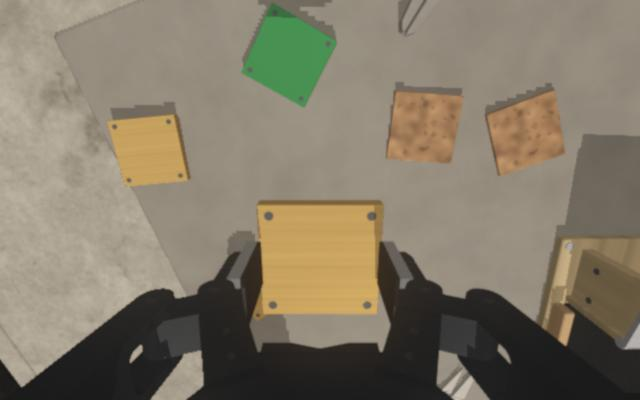

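Image shows the held plate level at (320,257) with another plate's corner peeking out behind it at (258,316). The grip is fine.

apply_moves:
  series: [0.5,-0.0178,0.0436,0,0,0.5,-0.0178,0.0436,0,0,0.5,-0.0178,0.0436,0,0,0.5,-0.0178,0.0436,0,0,0.5,-0.0178,0.0436,0,0,0.5,-0.0178,0.0436,0,0,0.5,-0.0178,0.0436,0,-0.005,0.5,0,0,0.02,0,0.5,0,0,0.02,0,0.5,0,0,0,0]

```text
time_s: 30.02
position: [0.6065, 0.0263, 0.1163]
eef_rot: [-0.003, 0.027, 1.0, -0.0]
wrist_force: [-0.8, -0.3, -1.3]
finger_gap: 0.0554
```

apply_moves:
  series: [0.5,0,0,0,0,0.5,0,0,0,0]

```text
time_s: 30.28
position: [0.6096, 0.0266, 0.1209]
eef_rot: [0.001, 0.026, 1.0, -0.0]
wrist_force: [-0.7, 0.9, -1.4]
finger_gap: 0.0556
```

```bash
python3 w.py plate -.0140 3000; python3 plan.py .610 .0265 .1017 176.9
```

```text
tcp [0.6097 0.0267 0.1209] yaw 177.0 gap 0.0555 t 30.3
world 0.6086 0.0252 yaw -3.0 59x59 px [320. 257.] z 0.1073 tool off mm [ 1.2 -1.5]
 pos [0.6097 0.0267 0.1209] yaw 177.0 | tool shift mm [-0.3 -0.2 19.2] dist 19 turn tool z deg 0.1 rad 0.001 gap 0.0555 F [ 0.3  0.8 -2.2] t 30.3
```

apply_moves:
  series: [0.5,-0.0015,0,0.01,0,0.5,0,0,0.009,0,0.5,0,0,0,0,0.5,0,0,0,0,1,0,0,0,0,1,0,0,0,0,1,0,0,0,0,1,0,0,0,0,1,0,0,0,0,1,0,0,0,0]

```text
time_s: 31.58
position: [0.6106, 0.0272, 0.1008]
eef_rot: [-0.0, 0.026, 1.0, -0.0]
wrist_force: [0.2, 0.5, 1.4]
finger_gap: 0.0854
```

apply_moves:
  series: [1,0.01,0,-0.03,0,1,0.01,0,-0.05,0,0.85,0,0,-0.03,0,0.85,0,0,0,0,0.85,0,0,0,0]

```text
time_s: 32.2
position: [0.5902, 0.0282, 0.2099]
eef_rot: [-0.0, 0.026, 1.0, 0.0]
wrist_force: [0.7, -0.4, -0.6]
finger_gap: 0.0726
```

```bash
python3 w.py plate .021 800; python3 -c "
import cv2;p=cv2.imread('pics/wl.png');cv2.imwrite('pics/wlc2.png',p[100:330,220:420])"
```

```text
tcp [0.5898 0.0282 0.2091] yaw 177.0 gap 0.0724 t 32.2
world 0.6448 0.0242 yaw -2.9 59x51 px [320. 230.] z 0.0217 tool off mm [-55.6  -1.2]
```

View pics/wlc2.png

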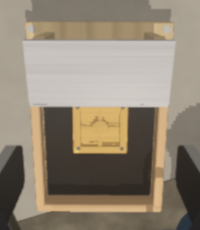

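It flipped: the ribs show at (102,130) in the crop. Now the pick from the tray.

apply_moves:
  series: [0.82,-0.027,0,0,0,0.82,-0.026,-0.001,0.02,0,0.82,0,0,0.05,0,0.82,0,0,0.05,0,0.8,0,0,0.03,0,0.78,0,0,0.015,0,0.78,0,0,0,0,0.78,0,0,0,0]

```text
time_s: 33.25
position: [0.6447, 0.0244, 0.0474]
eef_rot: [0.001, 0.026, 1.0, -0.0]
wrist_force: [1.1, -0.4, 0.3]
finger_gap: 0.0665
```

```bash
cat >> w.py <<'E'
    g=cv2.cvtColor(p,cv2.COLOR_BGR2GRAY); u,v=map(int,r[5]); h=int(np.sqrt(len(r)*0+cv2.contourArea(np.zeros((1,1,2),np.int32)))) or 20
    print("  texture std",g[v-h:v+h,u-h:u+h].std().round(1))
E
python3 w.py plate .021 1500;  python3 plan.py .643 .024 .0335 176.9
```

```text
tcp [0.6449 0.0244 0.0478] yaw 177.0 gap 0.0664 t 33.3
world 0.6437 0.0241 yaw -3.0 59x54 px [322. 244.] z 0.0211 tool off mm [ 1.3 -0.4]
  texture std 16.2
 pos [0.6449 0.0244 0.0478] yaw 177.0 | tool shift mm [ 1.9 -0.5 14.3] dist 14 turn tool z deg 0.1 rad 0.002 gap 0.0664 F [-0.7 -0.3  0.7] t 33.3
```

apply_moves:
  series: [0.78,0.0015,0,0.008,0,0.78,0,0,0.006,0,0.78,0,0,0,0,0.5,0,0,0,0,0.5,0,0,0,0,0.5,0,0,0,0,0.5,0,0,0,0,0.5,0,0,-0.01,0,0.5,0,0,-0.04,0,0.5,0,0,-0.05,0]

```text
time_s: 34.55
position: [0.6404, 0.0246, 0.1312]
eef_rot: [-0.002, 0.026, 1.0, 0.0]
wrist_force: [1.2, -0.2, -1.6]
finger_gap: 0.0559
```

apply_moves:
  series: [0.5,0,0,-0.05,0,0.5,0.009,0.0465,0,0,0.5,0.009,0.0465,0,0,0.5,0.009,0.0465,0,0,0.5,0.009,0.0465,0,0,0.5,0.009,0.0465,0,0,0.5,0.009,0.0465,0,0,0.5,0,0,0,-0.125,0.5,0,0,0,-0.12,0.5,0,0,0,0]

```text
time_s: 35.8
position: [0.6021, 0.3061, 0.1817]
eef_rot: [-0.0, -0.096, 0.995, -0.0]
wrist_force: [-0.8, -0.4, -2.4]
finger_gap: 0.0561
```

```bash
sed -i 's/; h=int.*$/; h=20/' w.py; python3 w.py plate -.0125 3000; python3 plan.py .5225 .2945 .12 191.1
```

```text
tcp [0.6023 0.3059 0.1818] yaw -169.1 gap 0.0560 t 35.9
world 0.6011 0.3045 yaw 11.1 58x59 px [320. 258.] z 0.1711 tool off mm [ 1.4 -1.2]
  texture std 16.8
 pos [0.6023 0.3059 0.1818] yaw -169.1 | tool shift mm [80.5  3.9 61.8] dist 102 turn tool z deg -0.2 rad -0.003 gap 0.056 F [-0.1 -0.3 -2.5] t 35.9
```

apply_moves:
  series: [0.5,0.0395,0.002,0,0,0.5,0.039,0.002,0.02,0,0.5,0,0,0.03,0,0.5,0,0,0.03,0,0.5,0,0,0,0,0.5,0,0,0,0]

```text
time_s: 36.6
position: [0.5254, 0.295, 0.1031]
eef_rot: [0.001, -0.096, 0.995, 0.0]
wrist_force: [1.3, 0.1, -1.9]
finger_gap: 0.0557
```

```bash
python3 plan.py .524 .295 .048 191.1
```

```text
pos [0.5254 0.295  0.1031] yaw -169.0 | tool shift mm [ 1.5  0.3 55.1] dist 55 turn tool z deg -0.1 rad -0.002 gap 0.0557 F [ 1.3  0.1 -1.9] t 36.6
```

apply_moves:
  series: [0.5,0.001,0,0.01,0,0.5,0,0,0.015,0,0.5,0,0,0.015,0,0.5,0,0,0.008,0,0.5,0,0,0.004,0,0.5,0,0,0,0,0.5,0,0,0,0]

```text
time_s: 37.48
position: [0.5242, 0.2949, 0.0504]
eef_rot: [0.0, -0.096, 0.995, 0.0]
wrist_force: [-0.9, 0.1, -2.0]
finger_gap: 0.0559
```

Down 2.5 mm more, release, then go to the next cork at about (0.428, -0.089), yaw 16.6.

apply_moves:
  series: [0.5,0,0,0.0025,0,0.5,0,0,0,0,0.8,0,0,0,0,0.8,0,0,0,0,0.8,0,0,-0.02,0,0.85,0,0,-0.04,0,0.85,0,0,-0.05,0,0.85,0,0,-0.03,0,0.85,0,0,0,0,0.85,0,0,0,0]

```text
time_s: 38.72
position: [0.5236, 0.2946, 0.1876]
eef_rot: [0.0, -0.096, 0.995, 0.0]
wrist_force: [-0.1, 0.1, 0.2]
finger_gap: 0.0725
```

```bash
python3 w.py plate .035 800; python3 plan.py .4285 -.089 .13 196.6
```

```text
tcp [0.5231 0.2944 0.1865] yaw -168.9 gap 0.0722 t 38.8
world 0.5215 0.2934 yaw 11.1 62x59 px [320. 187.] z 0.0358 tool off mm [ 1.5 -0.6]
  texture std 11.8
 pos [0.5231 0.2944 0.1865] yaw -168.9 | tool shift mm [ 166.4 -358.1   56.9] dist 399 turn tool z deg -5.5 rad -0.097 gap 0.0722 F [ 0.1 -0.  -0.5] t 38.8
```

apply_moves:
  series: [0.85,0.0185,-0.0398,0,0,0.85,0.0185,-0.0398,0,0,0.85,0.0185,-0.0398,0,0,0.85,0.0185,-0.0398,0,0,0.85,0.0185,-0.0398,0,0,0.85,0.0185,-0.0398,0,0,0.85,0.0185,-0.0398,0.02,0,0.85,0.0185,-0.0398,0.02,0,0.85,0.0185,-0.0398,0.017,0,0.85,0,0,0,-0.097]

```text
time_s: 40.02
position: [0.4262, -0.0907, 0.1272]
eef_rot: [-0.003, -0.144, 0.99, 0.001]
wrist_force: [0.1, 0.5, 0.9]
finger_gap: 0.0726
```

apply_moves:
  series: [0.85,0,0,0,0,0.85,0,0,0,0]

```text
time_s: 40.28
position: [0.4289, -0.0884, 0.1299]
eef_rot: [-0.0, -0.144, 0.99, 0.0]
wrist_force: [0.2, 0.4, -0.3]
finger_gap: 0.0726
```

```bash
python3 w.py cork .005 800
```

```text
tcp [ 0.4291 -0.0884  0.1301] yaw -163.4 gap 0.0725 t 40.3
  texture std 39.1
world 0.4276 -0.0893 yaw 16.8 58x58 px [316. 196.] z 0.0052 tool off mm [ 1.6 -0.5]
  texture std 8.6
world 0.4177 -0.1782 yaw -7.5 58x58 px [212. 151.] z 0.0049 tool off mm [ 36.6 -82.9]
  texture std 8.8
```

apply_moves:
  series: [0.85,0.0015,0,0.04,0,0.85,0,0,0.035,0,0.8,0,0,0.02,0,0.78,0,0,0.012,0,0.78,0,0,0.003,0,0.78,0,0,0,0,0.5,0,0,0,0,0.5,0,0,0,0,0.5,0,0,0,0,0.5,0,0,0,0]

```text
time_s: 41.58
position: [0.4286, -0.0895, 0.0222]
eef_rot: [0.001, -0.145, 0.989, -0.0]
wrist_force: [-5.9, 2.0, 13.8]
finger_gap: 0.0536
```

apply_moves:
  series: [0.5,0,0,-0.01,0,0.5,0,0,-0.03,0,0.5,0,0,-0.05,0,0.5,0,0,-0.05,0,0.5,0,0,-0.04,0.097,0.5,0,0,0,0,0.5,0,0,0,0]

```text
time_s: 42.45
position: [0.4276, -0.0893, 0.2004]
eef_rot: [0.0, -0.097, 0.995, -0.0]
wrist_force: [0.1, -0.1, -0.9]
finger_gap: 0.0526
```

```bash
python3 w.py cork -.0145 2500; python3 plan.py .5225 .2945 .2 191.1
```

```text
tcp [ 0.4271 -0.0891  0.1995] yaw -168.9 gap 0.0526 t 42.5
world 0.4264 -0.0911 yaw 11.7 58x58 px [319. 260.] z 0.1833 tool off mm [ 0.9 -1.9]
  texture std 8.7
 pos [ 0.4271 -0.0891  0.1995] yaw -168.9 | tool shift mm [-167.5  358.    -0.5] dist 395 turn tool z deg 0.0 rad 0.000 gap 0.0526 F [-1.  -0.3 -0.4] t 42.5
```

apply_moves:
  series: [0.5,-0.0187,0.0398,0,0,0.5,-0.0187,0.0398,0,0,0.5,-0.0187,0.0398,0,0,0.5,-0.0187,0.0398,0,0,0.5,-0.0187,0.0398,0,0,0.5,-0.0187,0.0398,0,0,0.5,-0.0187,0.0398,0,0,0.5,-0.0187,0.0398,0,0,0.5,-0.0187,0.0398,0.03,0,0.5,0,0,0.03,0]

```text
time_s: 43.75
position: [0.5232, 0.2971, 0.1376]
eef_rot: [-0.001, -0.098, 0.995, 0.0]
wrist_force: [-0.3, 0.3, -0.9]
finger_gap: 0.0524
```

apply_moves:
  series: [0.5,0,0,0.03,0,0.5,0,0,0,0,0.5,0,0,0,0]

```text
time_s: 44.12
position: [0.524, 0.2944, 0.1105]
eef_rot: [-0.0, -0.096, 0.995, -0.0]
wrist_force: [-0.5, -0.2, -0.2]
finger_gap: 0.0529
```

```bash
python3 w.py cork -.0165 2500; python3 plan.py .5235 .2948 .058 191.1
```

```text
tcp [0.5247 0.2947 0.1115] yaw -168.9 gap 0.0528 t 44.2
  texture std 20.6
 pos [0.5247 0.2947 0.1115] yaw -168.9 | tool shift mm [ 1.2  0.3 53.5] dist 53 turn tool z deg -0.0 rad -0.001 gap 0.0528 F [-0.   1.4 -0.5] t 44.2
```

apply_moves:
  series: [0.5,0.001,0,0.02,0,0.5,0,0,0.015,0,0.5,0,0,0.01,0,0.5,0,0,0.005,0,0.5,0,0,0.003,0,0.5,0,0,0,0,0.5,0,0,0,0]

```text
time_s: 45.05
position: [0.5234, 0.2946, 0.0576]
eef_rot: [0.0, -0.096, 0.995, 0.0]
wrist_force: [1.0, -0.1, 0.9]
finger_gap: 0.0525
```

apply_moves:
  series: [0.5,0,0,0.001,0,0.8,0,0,0,0,0.8,0,0,0,0,0.8,0,0,-0.02,0,0.85,0,0,-0.04,0,0.85,0,0,-0.05,0,0.85,0,0,-0.03,0,0.85,0,0,0,0,0.85,0,0,0,0]

```text
time_s: 46.18
position: [0.5229, 0.2943, 0.1964]
eef_rot: [0.0, -0.096, 0.995, 0.0]
wrist_force: [-0.1, 0.1, -0.7]
finger_gap: 0.0726
```

```bash
python3 w.py cork .04 800; python3 -c "
import cv2;p=cv2.imread('pics/wl.png');cv2.imwrite('pics/wlc3.png',p[90:270,230:410])"; python3 plan.py .563 -.3335 .15 120.9;python3 plan.py .563 -.3335 .15 210.9
```

```text
tcp [0.5224 0.2941 0.1954] yaw -168.9 gap 0.0722 t 46.2
world 0.6334 0.3570 yaw 24.3 68x54 px [361. 302.] z -0.0005 tool off mm [-121.3   40.5]
  texture std 19.1
  texture std 10.4
 pos [0.5224 0.2941 0.1954] yaw -168.9 | tool shift mm [  80.6 -623.7   45.8] dist 631 turn tool z deg 70.2 rad 1.225 gap 0.0722 F [-0.1 -0.7  0.4] t 46.2
 pos [0.5224 0.2941 0.1954] yaw -168.9 | tool shift mm [  80.6 -623.7   45.8] dist 631 turn tool z deg -19.8 rad -0.346 gap 0.0722 F [-0.1 -0.7  0.4] t 46.2
```

View pics/wlc3.png

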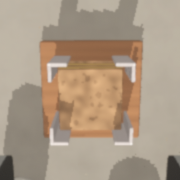

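The second cork is seated.

apply_moves:
  series: [0.85,0.0058,-0.0446,0,0,0.85,0.0058,-0.0446,0,0,0.85,0.0058,-0.0446,0,0,0.85,0.0058,-0.0446,0,0,0.85,0.0058,-0.0446,0,0,0.85,0.0058,-0.0446,0,0,0.85,0.0058,-0.0446,0,0,0.85,0.0058,-0.0446,0,0,0.85,0.0058,-0.0446,0,0,0.85,0.0058,-0.0446,0,0]

```text
time_s: 47.48
position: [0.5508, -0.1556, 0.1945]
eef_rot: [-0.001, -0.096, 0.995, 0.001]
wrist_force: [0.9, 0.7, -0.4]
finger_gap: 0.0726
```

apply_moves:
  series: [0.85,0.0058,-0.0446,0,0,0.85,0.0058,-0.0446,0,0,0.85,0.0058,-0.0446,0,0,0.85,0.0058,-0.0446,0,0,0.85,0,0,0,0.175,0.85,0,0,0,0.175,0.85,0,0,0,0.175,0.85,0,0,0,0.175,0.85,0,0,0,0.175,0.85,0,0,0,0.175]

```text
time_s: 48.72
position: [0.5624, -0.3334, 0.1942]
eef_rot: [-0.002, 0.418, 0.908, 0.0]
wrist_force: [0.0, 0.2, -0.2]
finger_gap: 0.0727
```

apply_moves:
  series: [0.85,0,0,0.02,0.175,0.85,0,0,0.02,0,0.85,0,0,0,0,0.85,0,0,0,0]

```text
time_s: 49.22
position: [0.5632, -0.3339, 0.1561]
eef_rot: [-0.0, 0.492, 0.87, 0.0]
wrist_force: [0.0, -0.9, -0.1]
finger_gap: 0.0726
```

```bash
python3 w.py plate .008 900; python3 plan.py .563 -.3335 .021 120.9
```

```text
tcp [ 0.5635 -0.3342  0.1569] yaw 121.0 gap 0.0729 t 49.3
world 0.5633 -0.3341 yaw 31.1 57x57 px [321. 189.] z 0.0077 tool off mm [ 0.3 -0.2]
  texture std 16.5
world 0.4253 -0.4184 yaw 2.0 59x59 px [139. 190.] z 0.0081 tool off mm [  -1. -162.]
  texture std 1.7
 pos [ 0.5635 -0.3342  0.1569] yaw 121.0 | tool shift mm [ 9.000e-01 -1.000e-01  1.359e+02] dist 136 turn tool z deg 0.1 rad 0.001 gap 0.0729 F [0.4 0.1 1. ] t 49.3
```

apply_moves:
  series: [0.85,0,0,0.045,0,0.85,0,0,0.045,0,0.8,0,0,0.028,0,0.78,0,0,0.013,0,0.78,0,0,0.004,0,0.78,0,0,0,0,0.5,0,0,0,0,0.5,0,0,0,0,0.5,0,0,0,0,0.5,0,0,0,0]

```text
time_s: 50.52
position: [0.5646, -0.3348, 0.024]
eef_rot: [0.002, 0.493, 0.87, -0.0]
wrist_force: [-1.7, 0.4, 5.8]
finger_gap: 0.0546
```

apply_moves:
  series: [0.5,0,0,-0.01,0,0.5,0,0,-0.03,0,0.5,0,0,-0.05,0,0.5,0,0,-0.05,0,0.5,0,0,0,-0.163,0.5,0,0,0,-0.163,0.5,0,0,0,-0.163,0.5,0,0,0,-0.163,0.5,0,0,0,-0.163,0.5,0,0,0,-0.163]

```text
time_s: 51.78
position: [0.5633, -0.334, 0.1622]
eef_rot: [0.0, 0.024, 1.0, -0.0]
wrist_force: [1.1, 0.2, -1.9]
finger_gap: 0.0542
```

```bash
python3 w.py plate -.0125 3000; python3 plan.py .610 .0265 .15 176.9
```

```text
tcp [ 0.5633 -0.334   0.1622] yaw 177.7 gap 0.0544 t 51.8
world 0.5588 -0.3351 yaw -2.7 56x57 px [320. 252.] z 0.1467 tool off mm [ 4.5 -1.1]
  texture std 2.3
  texture std 1.8
 pos [ 0.5633 -0.334   0.1622] yaw 177.7 | tool shift mm [-32.1 362.1  12.1] dist 364 turn tool z deg 0.8 rad 0.014 gap 0.0544 F [ 0.5  0.5 -2. ] t 51.8
```

apply_moves:
  series: [0.5,-0.0043,0.0453,0,0,0.5,-0.0043,0.0453,0,0,0.5,-0.0043,0.0453,0,0,0.5,-0.0043,0.0453,0,0,0.5,-0.0043,0.0453,0,0,0.5,-0.0043,0.0453,0,0,0.5,-0.0043,0.0453,0,0,0.5,-0.0043,0.045,0.015,0.014,0.5,0,0,0.02,0,0.5,0,0,0,0]

```text
time_s: 53.08
position: [0.6154, 0.0256, 0.1242]
eef_rot: [-0.002, 0.034, 0.999, -0.0]
wrist_force: [0.2, 0.1, -2.0]
finger_gap: 0.0544
```

apply_moves:
  series: [0.5,0,0,0,0,0.5,0,0,0,0]

```text
time_s: 53.32
position: [0.6177, 0.0245, 0.1275]
eef_rot: [0.001, 0.035, 0.999, -0.0]
wrist_force: [0.4, -0.5, -2.0]
finger_gap: 0.0545
```

```bash
python3 w.py plate -.0155 3000; python3 plan.py .612 .0265 .1035 176.9
```

```text
tcp [0.6177 0.0247 0.1274] yaw 176.0 gap 0.0543 t 53.4
world 0.6157 0.0234 yaw -4.0 58x59 px [320. 253.] z 0.1116 tool off mm [ 2.2 -1.5]
  texture std 2.4
 pos [0.6177 0.0247 0.1274] yaw 176.0 | tool shift mm [ 5.9  1.4 23.9] dist 25 turn tool z deg -0.9 rad -0.015 gap 0.0543 F [ 0.5 -0.3 -2.5] t 53.4
```

apply_moves:
  series: [0.5,0.0055,0.0015,0.01,-0.015,0.5,0,0,0.008,0,0.5,0,0,0.006,0,0.5,0,0,0,0,0.5,0,0,0,0,1,0,0,0,0,1,0,0,0,0,1,0,0,0,0,1,0,0,0,0,1,0,0,0,0]

```text
time_s: 54.62
position: [0.6117, 0.0276, 0.1024]
eef_rot: [0.0, 0.026, 1.0, -0.0]
wrist_force: [0.8, 0.3, -1.1]
finger_gap: 0.0855
```

apply_moves:
  series: [1,0,0,0,0,1,0.01,0,-0.03,0,1,0.01,0,-0.05,0,0.85,0,0,-0.03,0,0.85,0,0,0,0,0.85,0,0,0,0]

```text
time_s: 55.38
position: [0.5914, 0.0286, 0.2114]
eef_rot: [-0.0, 0.026, 1.0, 0.0]
wrist_force: [-0.9, 0.0, 0.2]
finger_gap: 0.0728
```

```bash
python3 w.py plate .021 800; python3 plan.py .643 .024 .0335 176.9
```

```text
tcp [0.5909 0.0287 0.2106] yaw 177.0 gap 0.0727 t 55.4
world 0.6440 0.0254 yaw -4.1 59x50 px [320. 228.] z 0.0211 tool off mm [-53.6  -0.4]
  texture std 13.2
 pos [0.5909 0.0287 0.2106] yaw 177.0 | tool shift mm [-52.7  -1.9 177. ] dist 185 turn tool z deg 0.1 rad 0.001 gap 0.0727 F [0.4 0.3 0.2] t 55.4
```

apply_moves:
  series: [0.82,-0.026,0,0,0.017,0.82,-0.026,0,0.02,0,0.82,0,0,0.05,0,0.82,0,0,0.05,0,0.8,0,0,0.03,0,0.78,0,0,0.015,0,0.78,0,0,0,0,0.78,0,0,0,0]

```text
time_s: 56.42
position: [0.6448, 0.0254, 0.0489]
eef_rot: [0.001, 0.035, 0.999, -0.0]
wrist_force: [-0.1, 0.0, 0.4]
finger_gap: 0.0667
```

```bash
python3 w.py plate .021 1500;  python3 plan.py .642 .0252 .035 176
```

```text
tcp [0.645  0.0254 0.0493] yaw 176.0 gap 0.0664 t 56.5
world 0.6422 0.0248 yaw -2.9 59x52 px [321. 242.] z 0.0209 tool off mm [ 2.9 -0.8]
  texture std 13.4
 pos [0.645  0.0254 0.0493] yaw 176.0 | tool shift mm [ 3.1 -0.4 14.3] dist 15 turn tool z deg 0.0 rad 0.000 gap 0.0664 F [ 0.2 -0.5  0.2] t 56.5
```

apply_moves:
  series: [0.78,0.0025,-0.0005,0.008,-0.015,0.78,0,0,0.006,0,0.78,0,0,0,0,0.5,0,0,0,0,0.5,0,0,0,0,0.5,0,0,0,0,0.5,0,0,0,0,0.5,0,0,-0.01,0,0.5,0,0,-0.04,0,0.5,0,0,-0.05,0]

```text
time_s: 57.72
position: [0.6395, 0.0252, 0.1326]
eef_rot: [-0.002, 0.027, 1.0, 0.0]
wrist_force: [1.3, 0.6, -1.0]
finger_gap: 0.0559
```

apply_moves:
  series: [0.5,0,0,-0.05,0,0.5,0.009,0.0465,0,0,0.5,0.009,0.0465,0,0,0.5,0.009,0.0465,0,0,0.5,0.009,0.0465,0,0,0.5,0.009,0.0465,0,0,0.5,0.009,0.0465,0,0,0.5,0,0,0,-0.125,0.5,0,0,0,-0.12,0.5,0,0,0,0]

```text
time_s: 58.98
position: [0.6021, 0.3067, 0.1831]
eef_rot: [-0.0, -0.095, 0.996, -0.0]
wrist_force: [0.1, -0.2, -1.7]
finger_gap: 0.0558
```

```bash
python3 w.py plate -.0135 3000; python3 plan.py .5225 .2945 .12 191.1
```

```text
tcp [0.6022 0.3066 0.1832] yaw -169.2 gap 0.0558 t 59.0
world 0.5997 0.3050 yaw 10.9 59x59 px [320. 253.] z 0.1706 tool off mm [ 2.7 -1.1]
  texture std 16.3
 pos [0.6022 0.3066 0.1832] yaw -169.2 | tool shift mm [80.5  3.  63.2] dist 102 turn tool z deg -0.3 rad -0.006 gap 0.0558 F [ 0.8 -0.  -1.8] t 59.0
```

apply_moves:
  series: [0.5,0.039,0.0015,0,-0.005,0.5,0.0385,0.0015,0.02,0,0.5,0,0,0.03,0,0.5,0,0,0.02,0,0.5,0,0,0,0,0.5,0,0,0,0]

```text
time_s: 59.78
position: [0.5269, 0.295, 0.1144]
eef_rot: [0.001, -0.097, 0.995, 0.0]
wrist_force: [0.6, 0.4, -2.4]
finger_gap: 0.0557
```

```bash
python3 plan.py .525 .295 .062 191.1
```

```text
pos [0.5269 0.295  0.1144] yaw -168.9 | tool shift mm [ 1.9  0.3 52.4] dist 52 turn tool z deg 0.0 rad 0.001 gap 0.0557 F [ 0.6  0.4 -2.4] t 59.8
```

apply_moves:
  series: [0.5,0.0015,0,0.01,0,0.5,0,0,0.015,0,0.5,0,0,0.013,0,0.5,0,0,0.008,0,0.5,0,0,0.004,0,0.5,0,0,0,0,0.5,0,0,0,0]

```text
time_s: 60.65
position: [0.5248, 0.2947, 0.0639]
eef_rot: [0.0, -0.097, 0.995, 0.0]
wrist_force: [0.5, 0.2, -2.0]
finger_gap: 0.0554
```

apply_moves:
  series: [0.5,0,0,0.002,0,0.5,0,0,0,0,0.8,0,0,0,0,0.8,0,0,0,0,0.8,0,0,-0.02,0,0.85,0,0,-0.04,0,0.85,0,0,-0.05,0,0.85,0,0,-0.02,0,0.85,0,0,0,0,0.85,0,0,0,0]

```text
time_s: 61.9
position: [0.5235, 0.2941, 0.1896]
eef_rot: [-0.001, -0.097, 0.995, -0.0]
wrist_force: [0.4, -0.2, -0.3]
finger_gap: 0.073
```

```bash
python3 w.py plate .048 800; python3 plan.py .4177 -.178 .13 172.3
python3 - <<'E'
from h import *
p,d,C=cam("scene"); show([r for r in find(p,C,"cork",.005,100,1500) if r[0]<.47]);print("pl");show(find(p,C,"plate",.008,100,1500))
E
```

```text
tcp [0.5232 0.294  0.189 ] yaw -168.8 gap 0.0727 t 62.0
world 0.5202 0.2925 yaw 11.2 64x59 px [320. 189.] z 0.0480 tool off mm [ 2.6 -0.8]
  texture std 9.2
 pos [0.5232 0.294  0.189 ] yaw -168.8 | tool shift mm [ 194.9 -442.5   60.1] dist 487 turn tool z deg 18.9 rad 0.330 gap 0.0727 F [-0.4  0.1  0. ] t 62.0
x 0.4205 y -0.1787 yaw -7.9  59x62 mm px [246. 202.]
pl
x 0.4270 y -0.4197 yaw 2.0  61x58 mm px [169. 256.]
x 0.6462 y -0.0400 yaw -2.5  14x106 mm px [338. 232.]
x 0.6931 y 0.0750 yaw -39.7  89x172 mm px [380. 222.]
x 0.5135 y 0.3083 yaw 9.6  70x86 mm px [396. 134.]
```

apply_moves:
  series: [0.85,0.0177,-0.0402,0,0,0.85,0.0177,-0.0402,0,0,0.85,0.0177,-0.0402,0,0,0.85,0.0177,-0.0402,0,0,0.85,0.0177,-0.0402,0,0,0.85,0.0177,-0.0402,0,0,0.85,0.0177,-0.0402,0,0,0.85,0.0177,-0.0402,0,0,0.85,0.0177,-0.0402,0,0,0.85,0.0177,-0.0402,0,0]

```text
time_s: 63.25
position: [0.4274, -0.1352, 0.1898]
eef_rot: [-0.001, -0.097, 0.995, 0.001]
wrist_force: [0.4, 0.3, -0.2]
finger_gap: 0.0725
```

apply_moves:
  series: [0.85,0.0177,-0.0402,0.02,0,0.85,0,0,0.02,0.165,0.85,0,0,0.02,0.165,0.85,0,0,0,0,0.85,0,0,0,0]

```text
time_s: 63.88
position: [0.419, -0.1769, 0.1313]
eef_rot: [-0.0, 0.065, 0.998, 0.0]
wrist_force: [0.3, -0.1, 0.7]
finger_gap: 0.0727
```

```bash
python3 w.py cork .005 800
```

```text
tcp [ 0.4194 -0.1771  0.1318] yaw 172.5 gap 0.0726 t 63.9
world 0.4175 -0.1788 yaw -8.0 58x58 px [314. 199.] z 0.0047 tool off mm [ 1.7 -1.9]
  texture std 8.4
```

apply_moves:
  series: [0.85,0.0015,-0.0018,0.04,0.01,0.85,0,0,0.035,0,0.8,0,0,0.02,0,0.78,0,0,0.01,0,0.78,0,0,0.004,0,0.78,0,0,0,0,0.5,0,0,0,0,0.5,0,0,0,0,0.5,0,0,0,0,0.5,0,0,0,0]

```text
time_s: 65.18
position: [0.4198, -0.1794, 0.0251]
eef_rot: [0.002, 0.072, 0.997, -0.001]
wrist_force: [-1.1, 2.9, 14.8]
finger_gap: 0.0427
```

apply_moves:
  series: [0.5,0,0,-0.01,0,0.5,0,0,-0.03,0,0.5,0,0,-0.05,0,0.5,0,0,-0.05,0,0.5,0,0,-0.04,-0.17,0.5,0,0,0,-0.17,0.5,0,0,0,0,0.5,0,0,0,0]

```text
time_s: 66.18
position: [0.417, -0.1785, 0.2018]
eef_rot: [-0.0, -0.096, 0.995, 0.0]
wrist_force: [0.3, -0.0, -0.0]
finger_gap: 0.0428
```

```bash
python3 w.py cork -.0155 2500; python3 plan.py .523 .2945 .2 191.1
```

```text
tcp [ 0.4169 -0.1784  0.2016] yaw -169.0 gap 0.0425 t 66.2
 pos [ 0.4169 -0.1784  0.2016] yaw -169.0 | tool shift mm [-194.4  444.     1.8] dist 485 turn tool z deg -0.1 rad -0.002 gap 0.0425 F [ 0.1 -0.4  0.9] t 66.2
```

The cork was missed because the fingers closed too high. I'll reopen, look and retry lower.

apply_moves:
  series: [0.85,0,0,0.04,0.17,0.85,0,0,0.03,0.17,0.85,0,0,0,0,0.85,0,0,0,0,0.85,0,0,0,0]

```text
time_s: 66.85
position: [0.4184, -0.1792, 0.134]
eef_rot: [0.001, 0.071, 0.997, -0.001]
wrist_force: [-0.5, 0.6, -0.4]
finger_gap: 0.0728
```

```bash
python3 w.py cork .005 800
```

```text
tcp [ 0.4183 -0.1792  0.1339] yaw 171.8 gap 0.0725 t 66.9
world 0.4178 -0.1785 yaw -8.1 58x58 px [318. 194.] z 0.2544 tool off mm [1.  0.7]
  texture std 8.5
```

apply_moves:
  series: [0.85,0.0008,0.0005,0.045,0,0.85,0,0,0.035,0,0.8,0,0,0.02,0,0.78,0,0,0.01,0,0.78,0,0,0.003,0,0.76,0,0,0,0,0.76,0,0,0,0]

```text
time_s: 67.78
position: [0.4174, -0.1784, 0.0203]
eef_rot: [0.001, 0.072, 0.997, -0.0]
wrist_force: [0.1, 0.4, -0.3]
finger_gap: 0.0651
```

apply_moves:
  series: [0.65,0,0,0,0,0.5,0,0,0,0,0.5,0,0,0,0,0.5,0,0,0,0,0.5,0,0,-0.01,0,0.5,0,0,-0.03,0,0.5,0,0,-0.05,0,0.5,0,0,-0.05,-0.165,0.5,0,0,-0.04,-0.17,0.5,0,0,0,0]

```text
time_s: 69.03
position: [0.4189, -0.1793, 0.2041]
eef_rot: [0.003, -0.096, 0.995, -0.002]
wrist_force: [1.1, -0.2, -0.7]
finger_gap: 0.0541
```

```bash
python3 w.py cork -.0145 2500; python3 plan.py .523 .2945 .2 191.1
```

```text
tcp [ 0.4178 -0.1787  0.2016] yaw -169.1 gap 0.0542 t 69.1
world 0.4194 -0.1804 yaw 11.1 59x59 px [330. 255.] z 0.1864 tool off mm [-0.6 -1.5]
  texture std 8.4
 pos [ 0.4178 -0.1787  0.2016] yaw -169.1 | tool shift mm [-192.5  444.9    0.9] dist 485 turn tool z deg -0.2 rad -0.004 gap 0.0542 F [ 0.8  0.7 -1.6] t 69.1
```

apply_moves:
  series: [0.5,-0.0175,0.0404,0,0,0.5,-0.0175,0.0404,0,0,0.5,-0.0175,0.0404,0,0,0.5,-0.0175,0.0404,0,0,0.5,-0.0175,0.0404,0,0,0.5,-0.0175,0.0404,0,0,0.5,-0.0175,0.0404,0,0,0.5,-0.0175,0.0404,0,0,0.5,-0.0175,0.0404,0,0,0.5,-0.0175,0.0404,0,0]

```text
time_s: 70.32
position: [0.5113, 0.2529, 0.1974]
eef_rot: [-0.001, -0.094, 0.996, -0.0]
wrist_force: [0.8, -0.3, -0.4]
finger_gap: 0.0544
```

apply_moves:
  series: [0.5,-0.0175,0.0404,0.02,-0.003,0.5,0,0,0.03,0,0.5,0,0,0.03,0,0.5,0,0,0,0,0.5,0,0,0,0,0.5,0,0,0,0]

```text
time_s: 71.08
position: [0.5227, 0.295, 0.1211]
eef_rot: [0.001, -0.096, 0.995, 0.0]
wrist_force: [-0.1, -0.0, -0.1]
finger_gap: 0.0538
```

```bash
python3 plan.py .523 .2947 .069 191.1
```

```text
pos [0.5227 0.295  0.1211] yaw -169.0 | tool shift mm [-0.1 -0.4 52.1] dist 52 turn tool z deg -0.1 rad -0.001 gap 0.0538 F [-0.1 -0.  -0.1] t 71.1
```

apply_moves:
  series: [0.5,0,-0.0003,0.02,0,0.5,0,0,0.014,0,0.5,0,0,0.01,0,0.5,0,0,0.004,0,0.5,0,0,0.002,0,0.5,0,0,0,0,0.5,0,0,0,0]

```text
time_s: 71.95
position: [0.5221, 0.2946, 0.0698]
eef_rot: [0.0, -0.096, 0.995, 0.0]
wrist_force: [0.1, -0.1, -0.2]
finger_gap: 0.0543
```

apply_moves:
  series: [0.5,0,0,0.001,0,0.8,0,0,0,0,0.8,0,0,0,0,0.8,0,0,-0.02,0,0.85,0,0,-0.04,0,0.85,0,0,-0.04,0,0.85,0,0,-0.02,0,0.85,0,0,0,0,0.85,0,0,0,0]

```text
time_s: 73.08
position: [0.5209, 0.294, 0.1865]
eef_rot: [-0.001, -0.096, 0.995, -0.0]
wrist_force: [0.9, 0.1, -0.3]
finger_gap: 0.0722
```

```bash
python3 w.py cork .053 800; python3 plan.py .424 -.416 .19 182
python3 - <<'E'
import numpy as np,cv2
P=np.load('pics/P.npy').reshape(-1,3); m=(P[:,2]>.05)&(P[:,1]<-.15)&(P[:,0]<.35)&(np.abs(P).max(1)<.9); F=P[m]
a=np.radians(-44.6); r=F[:,:2]@[np.cos(a),np.sin(a)]; t=F[:,:2]@[-np.sin(a),np.cos(a)]
for lim in(.06,.09,.12,.15):
    k=abs(t)<lim; print(lim,k.sum(), (r[k].min().round(2),r[k].max().round(2),F[k,2].min().round(2),F[k,2].max().round(2)) if k.any() else "")
print("t max",t.max())
p=cv2.imread('pics/wl.png');cv2.imwrite('pics/wlc4.png',p[90:270,230:410])
E
```

```text
tcp [0.5207 0.2939 0.186 ] yaw -168.9 gap 0.0724 t 73.1
world 0.6242 0.3522 yaw 32.2 65x52 px [361. 310.] z 0.0008 tool off mm [-113.4   37.5]
  texture std 19.5
  texture std 9.8
 pos [0.5207 0.2939 0.186 ] yaw -168.9 | tool shift mm [ 231.2 -678.2   -2.7] dist 716 turn tool z deg 9.1 rad 0.158 gap 0.0724 F [0.1 0.5 0.3] t 73.1
0.06 0 
0.09 0 
0.12 1105 (np.float64(0.13), np.float64(0.26), np.float64(0.24), np.float64(0.46))
0.15 5290 (np.float64(0.09), np.float64(0.37), np.float64(0.18), np.float64(0.51))
t max -0.10130178270330026
```

View pics/wlc4.png

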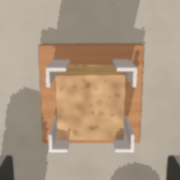

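The third cork is in. On to the last plate.

apply_moves:
  series: [0.85,0.01445,-0.0424,0,0,0.85,0.01445,-0.0424,0,0,0.85,0.01445,-0.0424,0,0,0.85,0.01445,-0.0424,0,0,0.85,0.01445,-0.0424,0,0,0.85,0.01445,-0.0424,0,0,0.85,0.01445,-0.0424,0,0,0.85,0.01445,-0.0424,0,0,0.85,0.01445,-0.0424,0,0,0.85,0.01445,-0.0424,0,0]

```text
time_s: 74.38
position: [0.46, -0.1505, 0.1864]
eef_rot: [-0.001, -0.096, 0.995, 0.001]
wrist_force: [0.4, -0.2, 0.4]
finger_gap: 0.0726
```

apply_moves:
  series: [0.85,0.01445,-0.0424,0,0,0.85,0.01445,-0.0424,0,0,0.85,0.01445,-0.0424,0,0,0.85,0.01445,-0.0424,0,0,0.85,0.01445,-0.0424,0,0,0.85,0.01445,-0.0424,0,0,0.85,0,0,0.03,0.158,0.85,0,0,0,0,0.85,0,0,0,0]

```text
time_s: 75.5
position: [0.4249, -0.4149, 0.1577]
eef_rot: [-0.001, -0.019, 1.0, 0.001]
wrist_force: [-0.6, 0.2, 0.8]
finger_gap: 0.0724
```

```bash
python3 w.py plate .008 900
```

```text
tcp [ 0.4254 -0.4153  0.1587] yaw -177.8 gap 0.0723 t 75.5
world 0.4233 -0.4201 yaw 2.2 57x57 px [315. 188.] z 0.0090 tool off mm [ 2.3 -4.8]
  texture std 1.8
```

apply_moves:
  series: [0.85,0.002,-0.0045,0.045,0,0.85,0,0,0.045,0,0.8,0,0,0.028,0,0.78,0,0,0.013,0,0.78,0,0,0.006,0,0.76,0,0,0,0,0.76,0,0,0,0]

```text
time_s: 76.42
position: [0.4241, -0.4211, 0.0229]
eef_rot: [0.001, -0.018, 1.0, -0.001]
wrist_force: [0.3, 0.2, 0.1]
finger_gap: 0.0653
```

apply_moves:
  series: [0.76,0,0,0.0015,0,0.5,0,0,0,0,0.5,0,0,0,0,0.5,0,0,0,0,0.5,0,0,0,0,0.5,0,0,-0.01,0,0.5,0,0,-0.03,0,0.5,0,0,-0.05,0,0.5,0,0,-0.05,0.09,0.5,0,0,0,0]

```text
time_s: 77.68
position: [0.4255, -0.4229, 0.1663]
eef_rot: [0.003, 0.028, 1.0, -0.004]
wrist_force: [0.7, -1.0, -2.1]
finger_gap: 0.0556
```

```bash
python3 w.py plate -.0125 3000; python3 plan.py .611 .0265 .16 176.9
```

```text
tcp [ 0.4244 -0.4216  0.163 ] yaw 176.9 gap 0.0553 t 77.7
world 0.4268 -0.4246 yaw -3.0 59x60 px [320. 259.] z 0.1527 tool off mm [-2.  -2.2]
  texture std 1.9
 pos [ 0.4244 -0.4216  0.163 ] yaw 176.9 | tool shift mm [-161.9  457.6    1.8] dist 485 turn tool z deg -0.0 rad -0.000 gap 0.0553 F [-0.2  0.8 -2.4] t 77.7
```

apply_moves:
  series: [0.5,-0.0147,0.0416,0,0,0.5,-0.0147,0.0416,0,0,0.5,-0.0147,0.0416,0,0,0.5,-0.0147,0.0416,0,0,0.5,-0.0147,0.0416,0,0,0.5,-0.0147,0.0416,0,0,0.5,-0.0147,0.0416,0,0,0.5,-0.0147,0.0416,0,0,0.5,-0.0147,0.0416,0,0,0.5,-0.0147,0.0416,0,0]

```text
time_s: 78.97
position: [0.5919, -0.0114, 0.1576]
eef_rot: [-0.002, 0.027, 1.0, 0.0]
wrist_force: [0.5, 0.5, -2.0]
finger_gap: 0.0554
```

apply_moves:
  series: [0.5,-0.0147,0.0416,0,0,0.5,0,0,0.02,0,0.5,0,0,0.015,0,0.5,0,0,0,0,0.5,0,0,0,0,0.5,0,0,0,0]

```text
time_s: 79.72
position: [0.6103, 0.027, 0.1257]
eef_rot: [0.001, 0.028, 1.0, -0.0]
wrist_force: [0.3, 0.2, -1.6]
finger_gap: 0.0556
```

```bash
python3 w.py plate -.0125 3000; python3 plan.py .610 .0265 .1 176.9
```

```text
tcp [0.6103 0.0272 0.1258] yaw 176.8 gap 0.0558 t 79.8
world 0.6100 0.0257 yaw -3.2 58x59 px [320. 260.] z 0.1126 tool off mm [ 0.4 -1.5]
  texture std 2.0
 pos [0.6103 0.0272 0.1258] yaw 176.8 | tool shift mm [ 0.3 -0.7 25.8] dist 26 turn tool z deg -0.1 rad -0.001 gap 0.0558 F [ 0.  -0.4 -1.9] t 79.8
```

apply_moves:
  series: [0.5,0,0,0.01,0,0.5,0,0,0.008,0,0.5,0,0,0.0065,0,0.5,0,0,0,0,0.5,0,0,0,0,1,0,0,0,0,1,0,0,0,0,1,0,0,0,0,1,0,0,0,0,1,0,0,0,0]

```text
time_s: 81.03
position: [0.6098, 0.0278, 0.1003]
eef_rot: [0.0, 0.027, 1.0, -0.0]
wrist_force: [0.5, -0.2, -0.9]
finger_gap: 0.0854
```

apply_moves:
  series: [1,0,0,0,0,1,0.01,0,-0.03,0,1,0.01,0,-0.05,0,0.85,0,0,-0.03,0,0.85,0,0,0,0,0.85,0,0,0,0]

```text
time_s: 81.78
position: [0.5894, 0.0288, 0.2094]
eef_rot: [-0.001, 0.027, 1.0, 0.0]
wrist_force: [-0.5, -0.1, 0.2]
finger_gap: 0.0724
```

```bash
python3 w.py plate .021 800; python3 plan.py .643 .024 .035 176.9
```

```text
tcp [0.589  0.0289 0.2086] yaw 176.9 gap 0.0731 t 81.8
world 0.6443 0.0246 yaw -3.1 59x50 px [320. 231.] z 0.0216 tool off mm [-55.9  -1.2]
  texture std 13.6
  texture std 15.6
 pos [0.589  0.0289 0.2086] yaw 176.9 | tool shift mm [-54.6  -1.9 173.5] dist 182 turn tool z deg -0.0 rad -0.001 gap 0.0731 F [0.  0.4 0.1] t 81.8
```

apply_moves:
  series: [0.82,-0.027,0,0,0,0.82,-0.0265,-0.001,0.02,0,0.82,0,0,0.05,0,0.82,0,0,0.05,0,0.8,0,0,0.03,0,0.78,0,0,0.012,0,0.78,0,0,0,0,0.78,0,0,0,0]

```text
time_s: 82.82
position: [0.6444, 0.0249, 0.0501]
eef_rot: [0.001, 0.027, 1.0, -0.0]
wrist_force: [0.2, 0.0, 0.3]
finger_gap: 0.0663
```

```bash
python3 w.py plate .021 1500;  python3 plan.py .642 .0246 .0345 176.9
```

```text
tcp [0.6446 0.0249 0.0504] yaw 176.9 gap 0.0665 t 82.9
world 0.6427 0.0246 yaw -3.1 59x53 px [322. 242.] z 0.0207 tool off mm [ 2.1 -0.4]
  texture std 14.9
 pos [0.6446 0.0249 0.0504] yaw 176.9 | tool shift mm [ 2.7 -0.4 15.9] dist 16 turn tool z deg -0.0 rad -0.001 gap 0.0665 F [0.8 0.1 0.9] t 82.9
```

apply_moves:
  series: [0.78,0.0025,0,0.008,0,0.78,0,0,0.0075,0,0.78,0,0,0,0,0.5,0,0,0,0,0.5,0,0,0,0,0.5,0,0,0,0,0.5,0,0,0,0,0.5,0,0,-0.01,0,0.5,0,0,-0.04,0,0.5,0,0,-0.05,0]

```text
time_s: 84.12
position: [0.6393, 0.0251, 0.1326]
eef_rot: [-0.002, 0.027, 1.0, 0.0]
wrist_force: [1.1, -0.8, -0.7]
finger_gap: 0.0562
```

apply_moves:
  series: [0.5,0,0,-0.05,0,0.5,0.009,0.0465,0,0,0.5,0.009,0.0465,0,0,0.5,0.009,0.0465,0,0,0.5,0.009,0.0465,0,0,0.5,0.009,0.0465,0,0,0.5,0.009,0.0465,0,0,0.5,0,0,0,-0.125,0.5,0,0,0,-0.12,0.5,0,0,0,0]

```text
time_s: 85.38
position: [0.6018, 0.3067, 0.183]
eef_rot: [-0.0, -0.095, 0.996, -0.0]
wrist_force: [0.1, -0.4, -2.1]
finger_gap: 0.0556
```

```bash
python3 w.py plate -.0135 3000; python3 plan.py .5225 .2945 .12 191.1
```

```text
tcp [0.6019 0.3066 0.183 ] yaw -169.2 gap 0.0554 t 85.4
world 0.6015 0.3056 yaw 10.9 59x59 px [317. 260.] z 0.1710 tool off mm [ 0.6 -0.9]
  texture std 17.1
 pos [0.6019 0.3066 0.183 ] yaw -169.2 | tool shift mm [80.3  2.9 63. ] dist 102 turn tool z deg -0.3 rad -0.006 gap 0.0554 F [ 0.2 -0.6 -1.9] t 85.4
```

apply_moves:
  series: [0.5,0.0395,0.0015,0,-0.005,0.5,0.0395,0.0015,0.02,0,0.5,0,0,0.03,0,0.5,0,0,0.01,0,0.5,0,0,0,0,0.5,0,0,0,0]

```text
time_s: 86.18
position: [0.5252, 0.2947, 0.1243]
eef_rot: [0.001, -0.097, 0.995, 0.0]
wrist_force: [0.6, 0.2, -1.6]
finger_gap: 0.0557
```

```bash
python3 plan.py .5235 .295 .075 191.1
```

```text
pos [0.5252 0.2947 0.1243] yaw -168.9 | tool shift mm [ 1.7  0.6 49.3] dist 49 turn tool z deg 0.0 rad 0.001 gap 0.0557 F [ 0.6  0.2 -1.6] t 86.2
```

apply_moves:
  series: [0.5,0.0015,0.0003,0.01,0,0.5,0,0,0.015,0,0.5,0,0,0.012,0,0.5,0,0,0.006,0,0.5,0,0,0.004,0,0.5,0,0,0,0,0.5,0,0,0,0]

```text
time_s: 87.05
position: [0.5228, 0.2946, 0.0763]
eef_rot: [0.0, -0.097, 0.995, 0.0]
wrist_force: [-0.2, 0.1, -1.1]
finger_gap: 0.0558
```

apply_moves:
  series: [0.5,0,0,0.0015,0,0.5,0,0,0,0,0.8,0,0,0,0,0.8,0,0,0,0,0.8,0,0,-0.02,0,0.85,0,0,-0.04,0,0.85,0,0,-0.04,0,0.85,0,0,-0.02,0,0.85,0,0,0,0,0.85,0,0,0,0]

```text
time_s: 88.3
position: [0.5216, 0.2941, 0.1926]
eef_rot: [-0.001, -0.097, 0.995, -0.0]
wrist_force: [0.5, 0.5, -1.0]
finger_gap: 0.0729
```

```bash
python3 w.py plate .061 800
python3 - <<'E'
from h import *
p,d,C=cam("scene","end"); q=cv2.imread("pics/wl.png")
a=cv2.resize(q[90:290,220:420],(400,400)); b=cv2.resize(p[100:260,260:460],(400,320)); b=cv2.copyMakeBorder(b,0,80,0,0,0)
cv2.imwrite("pics/endc.png",np.hstack([a,b]))
show([r for r in find(p,C,"green",.008,100,1500)])
E
```

```text
tcp [0.5213 0.2939 0.192 ] yaw -168.8 gap 0.0727 t 88.3
world 0.5184 0.2924 yaw 11.2 63x59 px [317. 192.] z 0.0605 tool off mm [ 2.6 -0.8]
  texture std 9.2
x 0.3580 y -0.2911 yaw -31.6  55x59 mm px [199. 209.]
```

View pics/endc.png

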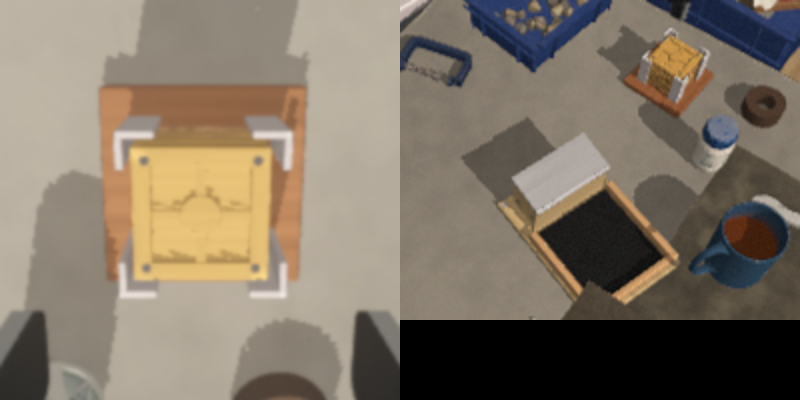

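The image shows the stack square between its posts at (202,215), ribs up, with its top at 60.5 mm (61 expected). The mug, bottle and green look-alike have not moved, and the gripper is clear.

```bash
python3 -c "
from plant import ticket; print(ticket.close_job())"
```

```text
the job is handed in; nothing more can be done
None
```

All four bronze plates were turned over on the stand and stacked in the magazine, ground face down, with a cork sheet between each plate and the next. I handed the job in at about 88 s of the 210 s allowed. It reported no verdict.

**Last checks:**
- **Stack:** the top plate shows its ribs, lies between the four posts at the pocket's angle, and its top measures 60.5 mm (61 mm expected). After each of the other placements, I checked either the measured height or a picture, and all were as expected.
- **Flips:** the first two turned plates were confirmed by picture, the third by its image texture in the tray and the last by that and the final picture.
- **Bystanders:** the mug and bottle look unmoved in the last picture. The green look-alike is still in its place in the scene view.

**What went wrong or disagreed:**
- **Third cork:** the first grasp closed above the sheet, pressing with about 15 N. I saw this from the finger gap, and the second, lower grasp held.
- **Knocked plate:** one plate was knocked about 40 mm aside mid-run. I found it again with the camera before picking it.
- **Stack position:** the last centre readings came out about 3.5 mm off the magazine centre. I put this down to the detected outline taking in the plate's side, since the picture shows the stack sitting inside the posts.

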